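# Close up a three-cup gang mould before pouring

### The job

Get the gang mould on the table ready for pouring. First set the loose plaster mould block down between its two neighbours in the tray, fully home and without shoving them about; then hang the round core in the round well of that block and the square core in the square well of the neighbour that is still open, each with its flange sunk flush in the recess. Last, lower the steel hold-down bar over the two studs so that it lies level on the posts of all three cores and they cannot float.

Things in the scene. Friction and masses are not known exactly. Their poses are not given: they have to be found in the camera images.
- mould_tray: Tray of the gang mould, fixed: plywood base 112 (x) x 292 (y) x 12 mm thick with the moulds in a row along its y. Origin: middle of its underside, on the table. Two low wooden fences along the row, 6 mm high above the base, 10 mm wide, 62 mm apart. Wooden end stops, 34 mm high from the table. Two upright steel studs 10 mm thick with cone tips 108 mm above the table, at y = +126 and -126 mm, x = 0.
- tray_gap (a point): Middle of the empty gap in the tray, on the base's upper face (12 mm above the table), axes as the tray. The gap is 72 mm along y between the two neighbour moulds and 62 mm along x between the fences.
- open_mould_c (a point): Centre of the 58 (x) x 68 (y) x 44 mm plaster mould seated at one end of the row (which end varies) whose well is still open: in its top a square recess 46 x 46 mm, 8 mm deep, and below it a square well 38 x 38 mm, 24 mm deeper, centred and square to its axes. Its axes are the tray's, give or take a degree or two. Loose; stands only by its weight.
- closed_mould_c (a point): Centre of the 58 x 68 x 44 mm plaster mould seated at the other end of the row, its round core already in: a wooden post 20 mm thick stands 30 mm above its top. Loose; stands only by its weight.
- mould_block_c (a point): Centre of the loose plaster mould block, 58 (x) x 68 (y) x 44 mm high, plain sides, lower edges bevelled 5 mm. In its top a round recess 48 mm in diameter, 8 mm deep, and below it a round well 40 mm in diameter, 24 mm deeper, both centred. It fits the gap with its 68 mm side along the row, either way round.
- round_core_c (a point): Round core, standing upright, 56 mm high; the point is on its axis half-way up. Plaster plug 18 mm high, 32 mm thick tapering to 26 at the foot; above it a round flange 44 mm in diameter, 8 mm thick; above that a round wooden post 20 mm thick, 30 mm high, to hold it by. Hung in its well, the flange's top is flush and this point is 24 mm above the mould's centre.
- square_core_c (a point): Square core, standing upright, 56 mm high; the point is on its axis half-way up. Plaster plug 18 mm high, 30 mm wide tapering to 25 at the foot; above it a square flange 42 mm wide, 8 mm thick; above that a square wooden post 18 mm wide, 30 mm high, to hold it by; all square to its axes. Hung in its well, the flange's top is flush and this point is 24 mm above the mould's centre.
- hold_bar_c (a point): Steel hold-down bar lying flat, 40 (x) x 284 (y) x 10 mm, about 0.6 kg, a hole 18 mm in diameter at y = +126 and at -126 mm; on its middle a wooden grip 22 (x) x 70 (y) x 32 mm high. The point is the grip's centre, 26 mm above the bar's underside. In place the underside rests on the three posts, 86 mm above the table; either end fits either stud.
Things that resemble listed ones, but are neither listed nor needed, are in the scene too. What is shaped like the part that bears square_core_c but yellow is not meant.

How it is judged:
By the outcome, as a careful person would: the job done as asked, in the order asked, and still so for the second after the job is handed in, with the robot touching nothing.
It also fails if it takes over 96 s, if anything falls off the work surface, if the arm or the gripper's body presses on something with over 40 N, if the wrist force passes 120 N, or if a joint passes its speed limit or range.

### The arm

A 7-joint arm with a two-finger parallel gripper is mounted at the origin on a cart in front of the work surface, level with it; the furniture and walls round the work are solid. World frame = base frame: x ahead of the robot, y to its left, z up, the work surface at z = 0. Lengths are in m, angles in rad, forces in N, time in s.
With the tool pointing down it reaches from about 0.4 to 0.85 m from the base axis. Payload 10.4 kg.
Tool frame: the origin (TCP) lies between the finger pads; the fingertips stand 19 mm ahead of it and the grasp point (between the pads) is the TCP; z points along the fingers, y is the line along which they close (so a half turn about z gives the same grasp; the last joint's range is limited). The gripper opens to 85 mm and grips with 20 to 120 N. Pads are 22 mm wide; open, the fingers measure 114 mm over their backs; the gripper's body (76 mm by 85 mm) begins 54 mm behind the grasp point. The pads swing forward as they close: fully open they stand 13 mm farther back than shut.
Start: joints at [1.242, 0.332, -0.065, 1.46, 0.022, 1.35, -0.088], TCP at [0.188, -0.596, 0.25] pointing down, gripper open.
Joint ranges: [-2.6, 2.6], [-0.5, 2.12], [-1.47, 1.34], [0.16, 2.42], [-1.27, 4.41], [0.06, 2.06], [-2.6, 2.6]. Speed limits (rad/s): [2.22, 2.22, 2.79, 2.79, 3.14, 3.14, 3.14].

### API

Orientations are given as a unit quaternion [w, x, y, z].
In Python, from rig import readout, cams, arm gives the robot as it stands.
- The arm moves only by the shell command python3 -m pendant 'ROWS' [FORCE]. ROWS is a JSON object of lists of equal length, an entry for each row: "grip": the opening, from 0 (shut) to 1 (fully open); "translation": the shift along the tool's x, y, z in units of 2.5 cm (1.0 is 2.5 cm), a list of three; "roll": the turn about the tool's z in units of pi/2 rad (1.0 is pi/2 rad). A call has 1 to 8 rows; each row shifts and turns the commanded pose from where the row before left it, along the tool's axes as they then stand; what a row does not reach is not made up. A row lasts 1/12 s, in which the tool goes at most 41.7 mm and 7.16 degrees, less where a joint would pass 70% of its speed; a pose out of reach is approached as far as the arm can. A call with a number of a shift or a turn outside -1 to 1 is refused whole. A call with a gripper value outside its range is refused whole. The fingers move at their own pace and stop on an object; FORCE is the grip in N (left out, the last holds). Time passes only in rows, so rows that do not move let the fingers close. It gives the time, the measured TCP pose, the force, the opening and the grip force at its end, in the units of the state.
- readout.read_state(): the state, without advancing time (a new reading comes with each control period).
- cams.read_camera(name): name is "scene" or "top" or "wrist"; returns (picture, depth): 400x640x3 uint8, red, green, blue; 400x640 float32, m along the optical axis (not along the pixel's ray), 0 where there is no reading.
- cams.calibration(name): a dict with "vertical_fov" (degrees; the focal length in pixels is half the picture's height over the tangent of half this angle, whatever the lens; pixels are square), "cx", "cy" (the principal point, pixels), "pose" (4x4, takes a point from camera to world coordinates); the wrist camera has in their place "hand_eye" (4x4, takes a point from camera to tool coordinates, whose origin is the TCP and whose axes are the flange's). Camera axes: x right, y down, z forward; pixel columns grow to the right and rows downward; lengths in m; the calibration is good to about 2 mm. A picture is of the moment at which its call begins: read the wrist's pose just before it. calibration takes no time and is no camera call.
- arm.hand_in(): hands the job in; it is judged then, once.
The state is a dict: "clock": time; "joints": joint angles; "joint_vel": joint speeds; "effort": joint torques, N m; "position": TCP position; "ee_rot": TCP orientation; "wrist_force": force on the tool from outside, world axes, zero at the start; "ft_torque": the same for the moment, N m; "width": opening from 0.0 (shut) to 1.0 (fully open); "finger_force": force on a finger pad.
Only numpy, scipy, OpenCV 4.12 (cv2) and the standard library are available. Lean on these libraries where they do the work, as an engineer would, in place of code of your own. Each camera call takes 0.05 s, during which the arm holds its last target. There are 200 camera calls.

## Working session

There is one attempt and no reset: what is moved stays moved. The work goes in short steps, Python scripts to look and compute and a shell command to move; the robot and the scene stay as the last step left them, time stands still between calls to the robot, and variables do not carry over. Pictures are saved under pics/ and viewed, at most 14 in all, crops included, and the job is handed in when it is done.

```bash
ls; mkdir -p pics; cat > h.py <<'E'
import numpy as np, cv2
from rig import readout, cams, arm
from scipy.spatial.transform import Rotation as R
def T():
    s=readout.read_state(); q=s['ee_rot']; M=np.eye(4)
    M[:3,:3]=R.from_quat([q[1],q[2],q[3],q[0]]).as_matrix(); M[:3,3]=s['position']; return M,s
def shot(name):
    M,s=T(); im,d=cams.read_camera(name); c=cams.calibration(name)
    P=np.array(c['pose']) if 'pose' in c else M@np.array(c['hand_eye'])
    f=im.shape[0]/2/np.tan(np.radians(c['vertical_fov'])/2)
    np.savez(f'last_{name}.npz',im=im,d=d,P=P,f=f,cx=c['cx'],cy=c['cy'])
    return im,d,(P,f,c['cx'],c['cy'])
def load(name):
    z=np.load(f'last_{name}.npz'); return z['im'],z['d'],(z['P'],float(z['f']),float(z['cx']),float(z['cy']))
def cloud(d,K):
    P,f,cx,cy=K; v,u=np.mgrid[:d.shape[0],:d.shape[1]]
    X=np.stack([(u-cx)/f*d,(v-cy)/f*d,d],-1)@P[:3,:3].T+P[:3,3]; X[d<=0]=np.nan; return X
def ray(u,v,z,K):
    P,f,cx,cy=K; r=P[:3,:3]@np.array([(u-cx)/f,(v-cy)/f,1]); return P[:3,3]+r*(z-P[2,3])/r[2]
def save(n,im): cv2.imwrite('pics/'+n,im[...,::-1])
E
python3 - <<'E'
from h import *
print(readout.read_state())
for n in('scene','top'):
    im,d,K=shot(n); save(n+'0.png',im); print(n,K[0].round(3).tolist(),K[1:], cams.calibration(n).keys())
print(cams.calibration('wrist'))
E
```

```text
pics
{'clock': 0.0, 'joints': array([ 1.24239988,  0.33287889, -0.06467867,  1.46091652,  0.02160097,
        1.34990246, -0.08848894]), 'joint_vel': array([ 1.52293361e-03, -4.90168529e-04,  5.31077691e-04, -8.00787932e-04,
        7.27183904e-04,  8.43033016e-05, -7.67440861e-04]), 'effort': array([ 5.59387263e-04, -6.25437856e+01,  4.95822716e-02, -3.91601837e+01,
        1.62872009e-02,  9.84538696e-03, -3.50381799e-05]), 'position': array([ 0.1880402 , -0.59568676,  0.24952332]), 'ee_rot': array([-6.90269664e-04,  9.88332694e-01,  1.52308863e-01, -1.43041269e-04]), 'wrist_force': array([ 0.07577014, -0.21119034, -1.0006744 ]), 'ft_torque': array([-0.02706921, -0.08660008, -0.01242463]), 'finger_force': 0.0, 'width': 0.9974618642891572}
scene [[-0.612, -0.557, 0.562, 0.016], [-0.791, 0.434, -0.431, 0.403], [-0.004, -0.708, -0.706, 0.711], [0.0, 0.0, 0.0, 1.0]] (np.float64(379.40656583993075), 320.90442238514146, 198.57835905995026) dict_keys(['vertical_fov', 'cx', 'cy', 'pose'])
top [[-0.02, -0.98, 0.198, 0.321], [-1.0, 0.023, 0.015, -0.022], [-0.019, -0.198, -0.98, 1.136], [0.0, 0.0, 0.0, 1.0]] (np.float64(420.640876838594), 320.05722199874344, 197.1969888695077) dict_keys(['vertical_fov', 'cx', 'cy', 'pose'])
{'vertical_fov': 58.092711836278774, 'cx': 317.374750902373, 'cy': 199.98556896828399, 'hand_eye': array([[ 5.29387777e-04, -9.60736334e-01, -2.77462459e-01,
         7.22105412e-02],
       [ 9.99999830e-01,  5.75927215e-04, -8.62333406e-05,
        -6.94035860e-04],
       [ 2.42645685e-04, -2.77462367e-01,  9.60736476e-01,
        -1.21686971e-01],
       [ 0.00000000e+00,  0.00000000e+00,  0.00000000e+00,
         1.00000000e+00]])}
```

View pics/top0.png

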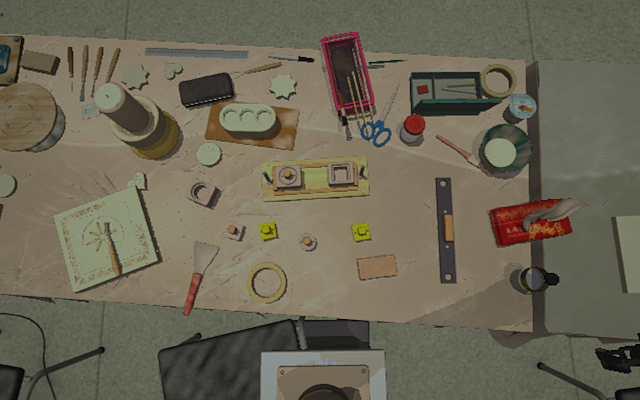

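View pics/scene0.png

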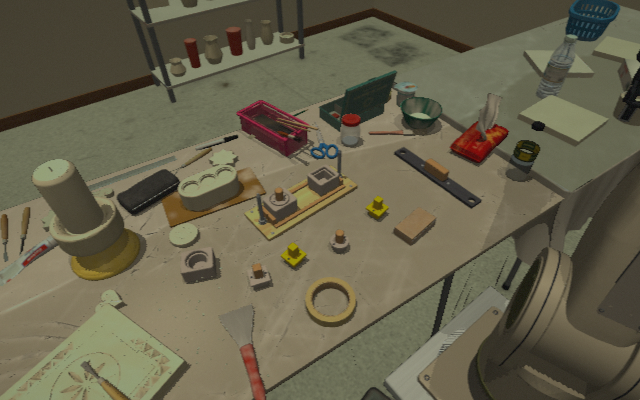

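The tray is at about (315,178) in the top view, with the closed mould at (288,178) and the open one at (342,175). The loose block is near (203,192) and the bar at (446,230). Core candidates are (233,231), which is pink and probably square; (308,242), pink and probably round; and the yellow ones at (268,231) and (361,231), which are excluded. I'll confirm these in an enlarged crop.

```bash
python3 - <<'E'
from h import *
im,d,K=load('top')
c=np.clip(im[150:290,170:480].astype(float)*1.6,0,255).astype(np.uint8)
save('crop1.png',cv2.resize(c,(775,350),interpolation=cv2.INTER_CUBIC))
X=cloud(d,K)
t=X[...,2]
# table plane check
m=np.abs(t)<.008
print('table z median',np.nanmedian(t[m]))
for n,(u,v,r) in dict(sq=(233,231,14),rd=(308,242,14),y1=(268,231,14),block=(203,192,22),bar=(446,230,60),tray=(315,178,65),grip=(449,230,20)).items():
    Y=X[max(0,v-r):v+r,u-r:u+r].reshape(-1,3); Y=Y[Y[:,2]>.012]
    top=Y[Y[:,2]>np.nanmax(Y[:,2])-.006]
    print(n,len(Y),'zmax',np.nanmax(Y[:,2]).round(4),'med',np.median(Y,0).round(3),'top',len(top),top.mean(0).round(4),'min',Y.min(0).round(3),'max',Y.max(0).round(3))
E
```

```text
table z median 0.0007560446536867271
sq 249 zmax 0.0587 med [0.459 0.223 0.026] top 38 [0.4603 0.2263 0.0554] min [0.435 0.202 0.02 ] max [0.484 0.251 0.059]
rd 214 zmax 0.0586 med [0.426 0.031 0.026] top 36 [0.4266 0.0305 0.0555] min [0.405 0.011 0.019] max [0.447 0.051 0.059]
y1 253 zmax 0.0594 med [0.457 0.135 0.026] top 41 [0.4582 0.137  0.0556] min [0.436 0.114 0.02 ] max [0.482 0.16  0.059]
block 552 zmax 0.0489 med [0.565 0.317 0.04 ] top 129 [0.5644 0.3141 0.0446] min [0.513 0.274 0.012] max [0.603 0.356 0.049]
bar 1171 zmax 0.0639 med [ 0.447 -0.344  0.027] top 4 [ 0.599  -0.4846  0.0616] min [ 0.313 -0.495  0.012] max [ 0.613 -0.171  0.064]
tray 4167 zmax 0.1093 med [0.597 0.038 0.03 ] top 31 [ 0.68   -0.0784  0.1057] min [ 0.423 -0.159  0.012] max [0.79  0.189 0.109]
grip 336 zmax 0.0482 med [ 0.453 -0.336  0.039] top 70 [ 0.4555 -0.3388  0.0438] min [ 0.4   -0.358  0.012] max [ 0.506 -0.319  0.048]
```

View pics/crop1.png

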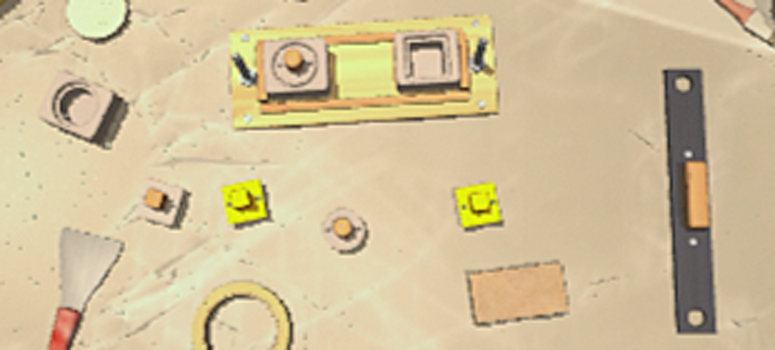

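The crop confirms it. The loose block with the round well is at (203,192), the pink square core at (233,231), the pink round core at (308,242), and the bar is at (446,230) with its grip slightly above the dark bar. The yellow square decoys are not used. Next I'll measure poses.

```bash
cat >> h.py <<'E'
def rect(X,m):
    """minAreaRect of the world points in mask m (largest component); long-axis yaw in deg"""
    n,l,s,_=cv2.connectedComponentsWithStats(m.astype(np.uint8))
    if n<2: return None
    k=1+np.argmax(s[1:,4]); Y=X[l==k]
    (c,wh,a)=cv2.minAreaRect((Y[:,:2]*1000).astype(np.float32))
    if wh[0]<wh[1]: a+=90; wh=wh[::-1]
    return np.round(c,1),np.round(wh,1),round((a+90)%180-90,2),len(Y),np.median(Y[:,2]).round(4)
def box(X,x0,x1,y0,y1,z0,z1): return (X[...,0]>x0)&(X[...,0]<x1)&(X[...,1]>y0)&(X[...,1]<y1)&(X[...,2]>z0)&(X[...,2]<z1)
E
python3 - <<'E'
from h import *
im,d,K=load('top'); X=cloud(d,K)
print('block',rect(X,box(X,.49,.62,.26,.37,.038,.05)))
print('sqflange',rect(X,box(X,.42,.50,.19,.27,.018,.034)),'post',rect(X,box(X,.42,.50,.19,.27,.045,.065)))
print('rdflange',rect(X,box(X,.39,.46,-.01,.07,.018,.034)),'post',rect(X,box(X,.39,.46,0,.07,.045,.065)))
print('bar',rect(X,box(X,.28,.60,-.40,-.25,.006,.016)),'grip',rect(X,box(X,.38,.52,-.38,-.3,.036,.05)))
print('tray',rect(X,box(X,.49,.68,-.16,.20,.008,.05)))
for s in(0,1): print('mould',rect(X,box(X,.5,.7,[-.1,.04][s],[.0,.16][s],.048,.062)))
print('studs',[rect(X,box(X,.5,.7,a,b,.085,.12)) for a,b in((-.16,-.05),(.1,.2))])
print('post',rect(X,box(X,.5,.7,.0,.14,.078,.1)))
for x0,x1,y0,y1 in((.45,.7,.1,.45),(.55,.9,.4,.6),(.6,.9,-.25,.3),(.3,.7,-.5,.3)):
    print((x0,x1,y0,y1),np.nanmax(np.where(box(X,x0,x1,y0,y1,.0,1),X[...,2],0)))
E
```

```text
block (array([565.5, 315.1]), array([68.9, 57.8]), 65.89, 307, np.float64(0.0425))
sqflange (array([460.7, 226.5]), array([42. , 41.9]), -17.92, 191, np.float64(0.025)) post (array([460.2, 226.5]), array([17.2, 17. ]), 72.66, 51, np.float64(0.0543))
rdflange (array([426.2,  30.9]), array([42.1, 39.7]), -0.83, 165, np.float64(0.0256)) post (array([427. ,  30.8]), array([18.6, 15.5]), -0.77, 47, np.float64(0.0546))
bar (array([ 454. , -339.5]), array([282.9,  43.8]), -0.83, 1228, np.float64(0.0099)) grip (array([ 453.3, -339.5]), array([68.5, 22. ]), -1.33, 224, np.float64(0.0413))
tray (array([602.1,   8.4]), array([291.6, 113.1]), -87.84, 2905, np.float64(0.0124))
mould (array([605.2, -61.3]), array([68. , 58.9]), -87.41, 314, np.float64(0.0546))
mould (array([599.5,  78.1]), array([67.2, 59.3]), -88.51, 476, np.float64(0.0552))
studs [(array([ 606.6, -118.1]), array([10. ,  7.5]), -45.88, 18, np.float64(0.0989)), (array([597.5, 133.4]), array([11.2,  8.2]), -7.53, 18, np.float64(0.1011))]
post (array([599. ,  78.6]), array([17.6, 15.9]), -1.13, 47, np.float64(0.0844))
(0.45, 0.7, 0.1, 0.45) 0.13206649072388021
(0.55, 0.9, 0.4, 0.6) 0.2641897863866164
(0.6, 0.9, -0.25, 0.3) 0.10926718770781374
(0.3, 0.7, -0.5, 0.3) 0.12789997972936895
```

```bash
python3 -m pendant '{"grip":[1,1,1,1,1,1,1,1],"translation":[[1,0.7,0],[1,0.7,0],[1,0.7,0],[1,0.7,0],[1,-0.7,0],[1,-0.7,0],[1,-0.7,0],[1,-0.7,0]],"roll":[0.075,0.075,0.045,0,0,0,0,0]}' 40
```

```text
clock: 0.77
position: [0.3973, -0.58, 0.2495]
ee_rot: [-0.0, 1.0, -0.0, -0.0]
wrist_force: [0.2, -0.2, -0.2]
width: 0.999
finger_force: 0.0
```

```bash
python3 -m pendant '{"grip":[1,1,1,1,1,1,1,1],"translation":[[0.3,-1,0],[0.3,-1,0],[0.3,-1,0],[0.3,-1,0],[0.3,-1,0],[0.3,-1,0],[0.3,-1,0],[0.3,-1,0]],"roll":[0,0,0,0,0,0,0,0]}' | grep -E 'pos|clock'
python3 -m pendant '{"grip":[1,1,1,1,1,1,1,1],"translation":[[0.3,-1,0],[0.3,-1,0],[0.3,-1,0],[0.3,-1,0],[0.3,-1,0],[0.3,-1,0],[0.3,-1,0],[0.3,-1,0]],"roll":[0,0,0,0,0,0,0,0]}' | grep -E 'pos|clock'
python3 -m pendant '{"grip":[1,1,1,1,1,1,1,1],"translation":[[0.3,-1,0],[0.3,-1,0],[0.3,-1,0],[0.3,-1,0],[0.3,-1,0],[0.3,-1,0],[0.3,-1,0],[0.3,-1,0]],"roll":[0,0,0,0,0,0,0,0]}' 
python3 - <<'E'
from h import *
im,d,K=shot('wrist'); save('w1.png',im); X=cloud(d,K)
print(readout.read_state()['joints'].round(2))
print('sqflange',rect(X,box(X,.42,.50,.19,.27,.018,.034)),'post',rect(X,box(X,.42,.50,.19,.27,.045,.065)))
print('rdflange',rect(X,box(X,.39,.46,-.01,.07,.018,.034)),'post',rect(X,box(X,.39,.46,0,.07,.045,.065)))
print('block',rect(X,box(X,.49,.62,.26,.37,.038,.05)))
print('tray',rect(X,box(X,.49,.68,-.16,.20,.008,.05)))
for s in(0,1): print('mould',rect(X,box(X,.5,.7,[-.1,.04][s],[.0,.16][s],.048,.062)))
print('studs',[rect(X,box(X,.5,.7,a,b,.085,.12)) for a,b in((-.16,-.05),(.1,.2))])
print('post',rect(X,box(X,.5,.7,.0,.14,.078,.1)))
E
```

```text
clock: 1.43
position: [0.4564, -0.3796, 0.2499]
clock: 2.1
position: [0.5165, -0.1797, 0.25]
clock: 2.77
position: [0.5766, 0.0201, 0.25]
ee_rot: [0.0, 1.0, -0.0, -0.0]
wrist_force: [-0.3, -0.5, -0.5]
width: 0.994
finger_force: 0.0
[ 0.26  0.26 -0.45  1.57  0.11  1.33 -1.77]
sqflange (array([463.8, 231. ]), array([43.2, 42.6]), -17.09, 1113, np.float64(0.024)) post (array([463.8, 230.7]), array([19. , 18.3]), -16.96, 411, np.float64(0.0533))
rdflange (array([432.2,  35.4]), array([43. , 40.2]), 87.2, 833, np.float64(0.0239)) post (array([431.4,  35.7]), array([19.7, 18.4]), -81.25, 315, np.float64(0.0533))
block (array([563.4, 307.1]), array([59.2, 41.9]), -21.78, 1315, np.float64(0.0416))
tray (array([605.7,  13.3]), array([291.5, 111.9]), -87.65, 22314, np.float64(0.0103))
mould (array([608.5, -56.5]), array([68.2, 58.2]), -87.66, 2476, np.float64(0.0536))
mould (array([603.2,  83.1]), array([68.1, 58.1]), -87.34, 4176, np.float64(0.0538))
studs [(array([ 611. , -111.3]), array([9.9, 8.7]), -10.45, 243, np.float64(0.0988)), (array([600.7, 138.1]), array([9.7, 8.9]), 7.41, 226, np.float64(0.0988))]
post (array([603.5,  82.9]), array([19.1, 19. ]), 39.58, 475, np.float64(0.0836))
```

```bash
python3 - <<'E'
from h import *
im,d,K=shot('wrist'); X=cloud(d,K); s=T()[1]; print(s['position'],s['joint_vel'].round(3))
print('rdflange',rect(X,box(X,.39,.46,-.01,.07,.018,.034)),'post',rect(X,box(X,.39,.46,0,.07,.045,.065)))
print('tray',rect(X,box(X,.49,.68,-.16,.20,.008,.05)))
# unprojection by rays with colour rect, independent of depth bias: tray plane
print('P cam',K[0].round(3).tolist())
E
```

```text
[0.5767095  0.02430008 0.24989591] [ 0.043 -0.016  0.053  0.017  0.007  0.005  0.057]
rdflange (array([432.5,  35. ]), array([43.1, 40. ]), 87.73, 839, np.float64(0.0239)) post (array([431. ,  35.5]), array([19.2, 18.4]), -47.03, 316, np.float64(0.0533))
tray (array([605.7,  13.3]), array([291.6, 111.9]), -87.64, 22311, np.float64(0.0103))
P cam [[0.006, -0.961, -0.278, 0.649], [-1.0, -0.007, 0.001, 0.028], [-0.003, 0.278, -0.961, 0.372], [0.0, 0.0, 0.0, 1.0]]
```

View pics/w1.png

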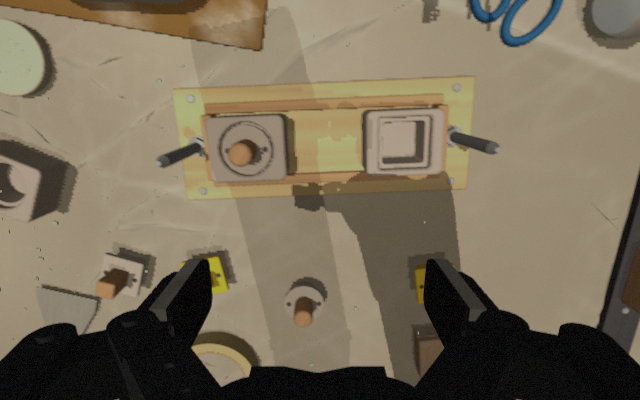

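The wrist view shows the closed mould at (247,147), the open mould at (404,142), the round core at (303,303), the square core at (120,275) and part of the block at (20,185). I'll check the hand-eye calibration against the visible fingertips and table.

```bash
python3 - <<'E'
from h import *
im,d,K=load('wrist'); X=cloud(d,K)
t=box(X,.40,.50,-.1,.3,-.01,.006); print('table z',np.nanmedian(X[t][:,2]), 'tilt', np.linalg.lstsq(np.c_[X[t][:,:2],np.ones(t.sum())],X[t][:,2],rcond=None)[0].round(4))
H=np.array(cams.calibration('wrist')['hand_eye']); C=cloud(d,(H,)+K[1:])
m=(d>0)&(C[...,2]>-20e-3)&(C[...,2]<.03)&(abs(C[...,1])<.09)
Y=C[m]; print(len(Y))
for s in(-1,1):
    for z0 in np.arange(-.02,.03,.006):
        Z=Y[(Y[:,1]*s>0)&(Y[:,2]>z0)&(Y[:,2]<z0+.006)]
        if len(Z): print(s,z0.round(3),len(Z),Z.min(0).round(4),Z.max(0).round(4),np.median(Z,0).round(4))
E
```

```text
table z -0.0006969024215569553 tilt [-0.0026  0.0029  0.0003]
4891
-1 -0.02 728 [-0.0093 -0.0577 -0.02  ] [ 0.0135 -0.0433 -0.014 ] [ 0.0084 -0.044  -0.0171]
-1 -0.014 615 [-0.0095 -0.0578 -0.014 ] [ 0.0133 -0.0432 -0.008 ] [ 0.0083 -0.044  -0.0111]
-1 -0.008 542 [-0.0097 -0.0579 -0.008 ] [ 0.0133 -0.0433 -0.002 ] [ 0.0083 -0.044  -0.0051]
-1 -0.002 418 [-0.0092 -0.0565 -0.002 ] [ 0.0132 -0.0432  0.004 ] [ 0.0078 -0.044   0.0006]
-1 0.004 145 [-0.0091 -0.0479  0.004 ] [ 0.0121 -0.0434  0.0084] [ 0.002  -0.0439  0.0057]
1 -0.02 704 [-0.0096  0.041  -0.02  ] [ 0.0136  0.0553 -0.014 ] [ 0.0084  0.0418 -0.0171]
1 -0.014 628 [-0.0095  0.0409 -0.014 ] [ 0.0134  0.0554 -0.008 ] [ 0.0083  0.0418 -0.0113]
1 -0.008 541 [-0.0097  0.0409 -0.008 ] [ 0.0134  0.0554 -0.002 ] [ 0.0083  0.0418 -0.0051]
1 -0.002 429 [-0.0094  0.041  -0.002 ] [0.0133 0.0545 0.004 ] [0.0074 0.0417 0.0007]
1 0.004 141 [-0.0086  0.0411  0.004 ] [0.0122 0.0456 0.0093] [0.0028 0.0416 0.0056]
```

```bash
cat >> h.py <<'E'
HE=np.array([-.0019,.00115,-.0022])  # hand-eye correction in tool axes, from the seen fingertips
def fix(X,K,name,tilt=True):
    P=K[0]; c=P[:3,3]
    t=box(X,.38,.56,-.25,.40,-.012,.0065)
    if tilt and t.sum()>2000:
        a,b,e=np.linalg.lstsq(np.c_[X[t][:,:2],np.ones(t.sum())],X[t][:,2],rcond=None)[0]
        n=np.array([-a,-b,1]); n/=np.linalg.norm(n); w=np.cross(n,[0,0,1])
        X=(X-c)@R.from_rotvec(w).as_matrix().T+c
    if name=='wrist': X=X+T()[0][:3,:3]@HE
    t=box(X,.38,.56,-.25,.40,-.012,.0065)
    if t.sum()>500: X=X-[0,0,np.nanmedian(X[t][:,2])]
    return X
E
python3 - <<'E'
from h import *
for n in('wrist','top'):
    im,d,K=load(n); X0=cloud(d,K); X=fix(X0,K,n)
    i=(200,60) if n=='wrist' else (178,315)
    print(n,'tray',rect(X,box(X,.49,.68,-.16,.20,.008,.05)),'rd post',rect(X,box(X,.39,.46,0,.07,.045,.065)))
    for s in(0,1): print('mould',rect(X,box(X,.5,.7,[-.1,.04][s],[.0,.16][s],.048,.062)))
    print('block',rect(X,box(X,.49,.62,.26,.37,.038,.05)))
E
```

```text
wrist tray (array([604.8,  11.5]), array([291.6, 112.2]), -87.71, 22417, np.float64(0.0116)) rd post (array([430.1,  33.8]), array([19.2, 18.4]), -47.01, 323, np.float64(0.054))
mould (array([607.6, -58.3]), array([68.6, 58.1]), -87.94, 2613, np.float64(0.0551))
mould (array([602. ,  81.4]), array([68.2, 58.4]), -87.57, 4236, np.float64(0.055))
block (array([564. , 308.6]), array([58.8, 49.3]), -23.07, 1481, np.float64(0.0424))
top tray (array([604.1,   8.7]), array([291.5, 113. ]), -87.66, 2866, np.float64(0.0122)) rd post (array([429.1,  31.1]), array([18.6, 15.5]), -0.77, 46, np.float64(0.054))
mould (array([607.4, -61. ]), array([68. , 58.9]), -87.4, 304, np.float64(0.0544))
mould (array([601.7,  78.4]), array([67.2, 59.3]), -88.49, 472, np.float64(0.0549))
block (array([567.7, 315.4]), array([68.9, 57.8]), 65.9, 300, np.float64(0.0422))
```

```bash
python3 - <<'E'
from h import *
im,d,K=load('top'); X=fix(cloud(d,K),K,'top')
for z0,z1 in((.03,.08),(.08,.15),(.15,.3)):
    Y=X[box(X,.5,.95,.36,.75,z0,z1)]; print(z0,len(Y),Y.min(0).round(3),Y.max(0).round(3), Y[np.argmin(Y[:,1])].round(3))
E
python3 -m pendant '{"grip":[1,1,1,1,1,1,1,1],"translation":[[0,-1,0],[0,-1,0],[0,-1,0],[0,-1,0],[0,-1,0],[0,-1,0],[0,-1,0],[0,-1,0]],"roll":[0,0,0,0,0,0,0,0]}' | grep -E 'pos|clock'
```

```text
0.03 1095 [0.508 0.36  0.03 ] [0.894 0.75  0.08 ] [0.849 0.36  0.035]
0.08 1525 [0.681 0.402 0.08 ] [0.856 0.749 0.15 ] [0.743 0.402 0.087]
0.15 1514 [0.708 0.43  0.15 ] [0.781 0.504 0.264] [0.74  0.43  0.169]
clock: 3.53
position: [0.5766, 0.2194, 0.2499]
```

```bash
python3 - <<'E'
s=open('h.py').read()
s=s.replace("    if name=='wrist': X=X+T()[0][:3,:3]@HE\n","").replace("    t=box(X,.38,.56,-.25,.40,-.012,.0065)\n    if tilt and t","    if name=='wrist':\n        Rt=T()[0][:3,:3]; return (X-c)@R.from_rotvec(Rt@[-.0029,.0026,0]).as_matrix().T+c+Rt@HE\n    t=box(X,.38,.56,-.25,.40,-.012,.0065)\n    if tilt and t")
open('h.py','w').write(s)
E
python3 -m pendant '{"grip":[1,1,1,1,1,1,1,1],"translation":[[-0.1,-1,0],[-0.1,-1,0],[-0.1,-1,0],[0,-0.7,0],[0,0,0.4],[0,0,0.4],[0,0,0.4],[0,0,0.4]],"roll":[0,0,0,0,-0.0732,-0.0732,-0.0732,-0.0732]}' | grep -E 'pos|clock'
python3 -m pendant '{"grip":[1,1,1,1,1,1,1,1],"translation":[[0,0,0.4],[0,0,0.4],[0,0,0.4],[0,0,0.4],[0,0,0.4],[0,0,0.4],[0,0,0],[0,0,0]],"roll":[-0.0732,-0.0732,-0.0732,-0.0732,-0.0732,-0.0732,0,0]}'
python3 - <<'E'
from h import *
im,d,K=shot('wrist'); save('w2.png',im); X=fix(cloud(d,K),K,'wrist'); M,s=T()
print(s['position'],np.degrees(np.arctan2(M[1,0],M[0,0])),s['joints'].round(2))
r=rect(X,box(X,.49,.65,.24,.40,.036,.05)); print(r)
t=box(X,.45,.65,.2,.40,-.01,.008); print('table',np.nanmedian(X[t][:,2]),t.sum())
print('delta tool',(M[:3,:3].T@(np.r_[r[0]/1000,.03]-s['position'])/.025).round(3))
E
```

```text
clock: 4.2
position: [0.5693, 0.3109, 0.2093]
clock: 4.87
position: [0.5692, 0.3107, 0.1497]
ee_rot: [-0.0, 0.84, 0.542, -0.001]
wrist_force: [0.0, -0.3, -0.4]
width: 1.0
finger_force: 0.0
[0.56939893 0.31110223 0.1504195 ] 65.59643657473895 [-0.04  0.56 -0.74  1.48  0.38  1.25 -1.25]
(array([569.7, 318.8]), array([68.3, 58.1]), 66.16, 5487, np.float64(0.0437))
table 0.0009697379410706737 49716
delta tool [ 0.287 -0.115  4.817]
```

```bash
python3 -m pendant '{"grip":[1,1,1,1,1,1,1,1],"translation":[[0.28,-0.11,0],[0,0,0.8],[0,0,0.8],[0,0,0.8],[0,0,0.8],[0,0,0.8],[0,0,0.4],[0,0,0.4]],"roll":[-0.006,0,0,0,0,0,0,0]}' 
python3 -m pendant '{"grip":[0,0,0,0,0,0,0,0],"translation":[[0,0,0],[0,0,0],[0,0,0],[0,0,0],[0,0,0],[0,0,0],[0,0,0],[0,0,0]],"roll":[0,0,0,0,0,0,0,0]}' 50
```

```text
clock: 5.58
position: [0.5697, 0.3195, 0.0299]
ee_rot: [0.0, 0.837, 0.547, 0.0]
wrist_force: [0.4, -0.6, -0.1]
width: 1.001
finger_force: 0.0
clock: 6.25
position: [0.5698, 0.32, 0.0319]
ee_rot: [-0.0, 0.837, 0.548, 0.001]
wrist_force: [-3.6, -0.2, 6.3]
width: 0.68
finger_force: 57.3
```

```bash
python3 -m pendant '{"grip":[0,0,0,0,0,0,0,0],"translation":[[0,0,0.4],[0,0,-0.3],[0,0,-0.9],[0,0,-1],[0,0,-1],[0,0,-1],[0,0,-1],[0,0,-0.8]],"roll":[0,0,0,0,-0.0725,-0.0725,-0.0725,-0.0725]}' 50 >/dev/null
python3 -m pendant '{"grip":[0,0,0,0,0,0,0,0],"translation":[[-0.95,0.05,0],[-0.95,0.05,0],[-0.95,0.05,0],[-0.95,0.05,0],[-0.95,0.05,0],[-0.95,0.05,0],[-0.95,0.05,0],[-0.95,0.05,0]],"roll":[0,0,0,0,0,0,0,0]}' | grep -E 'pos|clock|force|width'
python3 -m pendant '{"grip":[0,0,0,0,0,0,0,0],"translation":[[-0.95,0.05,0],[-0.95,0.05,0],[-0.95,0.05,0],[-0.95,0.05,0],[-0.95,0.05,0],[-0.95,0.05,0],[-0.95,0.05,0],[-0.95,0.05,0]],"roll":[0,0,0,0,0,0,0,0]}' | grep -E 'pos|clock|force|width'
python3 - <<'E'
from h import *
shot('wrist')
im,d,K=shot('wrist'); save('w3.png',im); X=fix(cloud(d,K),K,'wrist'); M,s=T()
np.save('X3.npy',X)
print(s['position'],np.degrees(np.arctan2(M[1,0],M[0,0])),s['joints'].round(2))
for s in(0,1):
  m=box(X,.55,.66,[-.1,.03][s],[.0,.13][s],.050,.060)
  print('mould',rect(X,m))
H=M.copy(); C=(X-M[:3,3])@M[:3,:3]
b=(C[...,2]<.01)&(C[...,2]>-.03)&(abs(C[...,1])<.028)&(abs(C[...,0])<.04)
print('held',rect(C,b))
E
```

```text
clock: 7.58
position: [0.5879, 0.1279, 0.1705]
wrist_force: [0.4, 0.5, -3.4]
width: 0.678
finger_force: 54.9
clock: 8.25
position: [0.606, -0.0615, 0.1705]
wrist_force: [0.0, 0.4, -3.5]
width: 0.672
finger_force: 54.9
[ 0.60619302 -0.06605914  0.17001195] 92.07320764197041 [ 0.63  0.46 -0.78  1.57  0.34  1.24 -0.17]
mould (array([609.7, -44.7]), array([58.1, 42.6]), 2.35, 2299, np.float64(0.0558))
mould (array([605.6,  52.4]), array([57.5,  8.8]), 2.27, 1628, np.float64(0.0561))
held (array([-1.5,  0. ]), array([59.6, 56. ]), -0.01, 22394, np.float64(-0.0139))
```

View pics/w3.png

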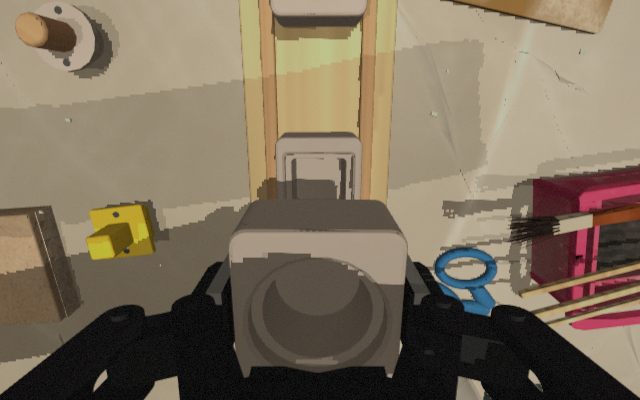

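The wrist view shows the held block, with its round well centred near (318,300). Beyond it are the open mould's inner part at (318,165), the gap between rows 15 and 135, and the closed mould's inner edge at row 15. Next I'll refine the relative offset.

```bash
cat > gap.py <<'E'
from h import *
im,d,K=load('wrist'); X=fix(cloud(d,K),K,'wrist'); M,s=T(); C=(X-M[:3,3])@M[:3,:3]
t=box(X,.40,.75,-.2,.2,-.01,.007)&((X[...,0]<.53)|(X[...,0]>.67)); A=X[t]; print('table',len(A),np.median(A[:,2]).round(4),np.linalg.lstsq(np.c_[A[:,:2]-[.6,0],np.ones(len(A))],A[:,2],rcond=None)[0].round(4))
b=C[(abs(C[...,2]+.014)<.004)&(abs(C[...,1])<.04)&(abs(C[...,0])<.045)]
f=b[abs(b[:,1])<.022]; print('held top x range',np.percentile(f[:,0],[.2,99.8]).round(4),'z',np.median(b[:,2]).round(4))
for x in(.028,.022,.026): 
    g=b[abs(b[:,0]-x)<.003]; print('held y range',g[:,1].min().round(4),g[:,1].max().round(4))
# in tool axes at present: gap edges
for n,y0,y1 in(('open',-.1,0),('closed',.03,.13)):
    m=C[box(X,.55,.66,y0,y1,.050,.060)]; e=m[abs(m[:,1]-np.median(m[:,1]))<.02]
    print(n,'tool x',np.percentile(e[:,0],[.5,99.5]).round(4),'tool y',np.percentile(m[:,1],[.5,99.5]).round(4))
gap=box(X,.55,.66,-.01,.035,.0145,.022); w=C[gap]
l=w[w[:,1]<np.median(w[:,1])]; m=(w[:,1].min()+w[:,1].max())/2
l,r=w[w[:,1]<m],w[w[:,1]>m]; print('fence L',np.percentile(l[:,1],[2,98]).round(4),'R',np.percentile(r[:,1],[2,98]).round(4),len(l),len(r))
E
python3 gap.py
```

```text
table 66835 0.0011 [0.0034 0.005  0.0015]
held top x range [-0.0308  0.028 ] z -0.0164
held y range -0.0246 0.0307
held y range -0.0259 0.0322
held y range -0.0254 0.0318
open tool x [0.0323 0.0429] tool y [-0.0246  0.033 ]
closed tool x [0.1145 0.1229] tool y [-0.0243  0.0321]
fence L [-0.0368 -0.0271] R [0.0349 0.0447] 909 907
```

```bash
python3 - <<'E'
from h import *
a=T()[1]; im,d,K=shot('wrist'); b=T()[1]; print(a['position'],b['position'],b['clock'],np.abs(b['joint_vel']).max())
E
python3 gap.py
python3 - <<'E'
from h import *
im,d,K=load('wrist'); H=np.array(cams.calibration('wrist')['hand_eye']); C=cloud(d,(H,)+K[1:])
v=np.where((abs(C[...,0])<.2)&(abs(C[...,2]+.016)<.01)&(abs(C[...,1])<.003))
# profile down the mid column
for r in range(190,400,8): print(r,C[r,318].round(4),C[r,250].round(4))
Y=C[(abs(C[...,0])<.02)&(C[...,2]<-.02)&(C[...,2]>-.04)]
for s in(-1,1):
  Z=C[(C[...,1]*s>.029)&(abs(C[...,1])<.06)&(C[...,2]>-.012)&(C[...,2]<.02)&(abs(C[...,0])<.02)]; print('finger',s,len(Z),Z.min(0).round(4),Z.max(0).round(4))
E
```

```text
[ 0.60619302 -0.06605914  0.17001195] [ 0.60605097 -0.06305556  0.17011705] 8.4 0.044805707939203486
table 66907 0.0011 [0.0035 0.0053 0.0015]
held top x range [-0.0316  0.0272] z -0.0169
held y range -0.0239 0.0301
held y range -0.0257 0.032
held y range -0.0249 0.0313
open tool x [0.0285 0.0397] tool y [-0.0244  0.0331]
closed tool x [0.1114 0.1218] tool y [-0.024   0.0326]
fence L [-0.0365 -0.0268] R [0.0351 0.0449] 902 909
190 [0.0017 0.002  0.1484] [-0.0015 -0.053   0.1607]
198 [-0.0049  0.002   0.1489] [-0.0113 -0.0554  0.1714]
206 [0.0315 0.0017 0.0091] [ 0.031  -0.0244  0.0108]
214 [ 0.0313  0.0017 -0.0001] [ 0.031  -0.0226  0.0009]
222 [ 0.0312  0.0017 -0.0082] [ 0.0315 -0.0209 -0.0089]
230 [ 0.0306  0.0017 -0.014 ] [ 0.0312 -0.0197 -0.0156]
238 [ 0.0286  0.0017 -0.016 ] [ 0.0289 -0.0196 -0.0167]
246 [ 0.0261  0.0017 -0.0163] [ 0.0261 -0.0198 -0.0164]
254 [ 0.0232  0.0017 -0.0161] [ 0.0231 -0.02   -0.016 ]
262 [0.0045 0.0018 0.0166] [ 0.0205 -0.0201 -0.0164]
270 [0.0013 0.0018 0.0157] [ 0.0178 -0.0202 -0.0166]
278 [-0.0024  0.0018  0.0157] [ 0.0151 -0.0203 -0.0168]
286 [-0.0
[... 258 characters left out ...]
224 -0.0107]
326 [-0.0211  0.0018  0.0088] [-0.0066 -0.0223 -0.0117]
334 [-0.0217  0.0018  0.0044] [-0.0073 -0.0218 -0.015 ]
342 [-0.0218  0.0018 -0.0005] [-0.0097 -0.0217 -0.0162]
350 [-0.022   0.0018 -0.0049] [-0.0133 -0.0219 -0.0158]
358 [-0.0242  0.0018 -0.0067] [-0.017  -0.0222 -0.0153]
366 [-0.0267  0.0018 -0.008 ] [-0.0194 -0.0221 -0.0164]
374 [ 0.0107  0.0016 -0.0537] [ 0.0111 -0.0138 -0.0542]
382 [ 0.0118  0.0016 -0.0574] [ 0.0126 -0.013  -0.0583]
390 [ 0.0125  0.0016 -0.0602] [ 0.0118 -0.0128 -0.0595]
398 [ 0.0125  0.0016 -0.0623] [ 0.0209 -0.0103 -0.0708]
finger -1 561 [ 0.0074 -0.041  -0.012 ] [ 0.0129 -0.029   0.0106]
finger 1 574 [ 0.0072  0.0314 -0.012 ] [0.0131 0.0443 0.0104]
```

```bash
cat > gap.py <<'E'
from h import *
a=T()[1]['position'].round(4); im,d,K=shot('wrist'); b=T(); print(a,b[1]['position'].round(4),np.degrees(np.arctan2(b[0][1,0],b[0][0,0])).round(2))
X=cloud(d,K); H=np.array(cams.calibration('wrist')['hand_eye']); C=cloud(d,(H,)+K[1:])
t=C[box(X,.40,.75,-.2,.2,-.012,.007)&((X[...,0]<.53)|(X[...,0]>.67))]; print('table, tool',np.linalg.lstsq(np.c_[t[:,:2],np.ones(len(t))],t[:,2],rcond=None)[0].round(4))
f=C[(C[...,2]>-.008)&(C[...,2]<.008)&(abs(C[...,1])<.02)&(C[...,0]>.02)&(C[...,0]<.045)]; print('held front',np.median(f,0).round(4),'yaw',np.degrees(np.polyfit(f[:,1],f[:,0],1)[0]).round(2))
g=C[(abs(C[...,2]+.016)<.004)&(abs(C[...,0]-.022)<.004)&(abs(C[...,1])<.05)]; print('held y',g[:,1].min().round(4),g[:,1].max().round(4))
for n,y0,y1 in(('open',-.1,0),('closed',.03,.13)):
    q=box(X,.55,.66,y0,y1,.048,.060); m=C[q]; my=np.percentile(m[:,1],[.5,99.5]); mid=my.mean()
    bins=[m[abs(m[:,1]-c)<.002] for c in mid+np.array([-.02,-.01,0,.01,.02])]
    e=[(B[:,0].max() if n=='open' else B[:,0].min()) for B in bins]
    print(n,'inner edge tool x',np.round(e,4),'y',my.round(4))
w=C[box(X,.55,.66,-.01,.035,.013,.022)]; m=(w[:,1].min()+w[:,1].max())/2
l,r=w[w[:,1]<m],w[w[:,1]>m]; print('fence L',np.percentile(l[:,1],[2,98]).round(4),'R',np.percentile(r[:,1],[2,98]).round(4),len(l),len(r))
E
python3 -m pendant '{"grip":[0,0,0,0],"translation":[[0,0,0],[0,0,0],[0,0,0],[0,0,0]],"roll":[0,0,0,0]}' | grep -E 'pos'; python3 gap.py
```

```text
position: [0.6061, -0.0589, 0.1704]
[ 0.6061 -0.0589  0.1704] [ 0.6061 -0.0591  0.1704] 92.56
table, tool [-0.0036 -0.0018  0.1711]
held front [ 0.0314  0.     -0.0007] yaw -0.22
held y -0.0275 0.0308
open inner edge tool x [0.0366 0.0367 0.0366 0.0366 0.0365] y [-0.0264  0.031 ]
closed inner edge tool x [0.1084 0.1084 0.1083 0.1083 0.1081] y [-0.0257  0.0314]
fence L [-0.0383 -0.0287] R [0.0334 0.043 ] 875 860
```

```bash
python3 -m pendant '{"grip":[0,0,0,0,0,0,0,0],"translation":[[0.8,0.026,0],[1,0,0],[0.8,0,0],[0.385,0,0],[0,0,0],[0,0,0],[0,0,0],[0,0,0]],"roll":[0,0,0,0,0,0,0,0]}' | grep -E 'pos|ee|forc'
python3 -m pendant '{"grip":[0,0,0,0,0,0,0,0],"translation":[[0,0,0.6],[0,0,0.8],[0,0,0.8],[0,0,0.8],[0,0,0.4],[0,0,0],[0,0,0],[0,0,0]],"roll":[0,0,0,0,0,0,0,0]}'  | grep -E 'pos|ee|forc'
python3 - <<'E'
from h import *
a=T()[1]['position'].round(4); im,d,K=shot('wrist'); save('w4.png',im); print(a,T()[1]['position'])
E
```

```text
position: [0.6037, 0.0131, 0.1702]
ee_rot: [0.0, 0.692, 0.722, -0.0]
wrist_force: [0.3, -0.7, -2.9]
finger_force: 54.9
position: [0.6043, 0.0146, 0.0866]
ee_rot: [0.001, 0.692, 0.722, 0.001]
wrist_force: [-0.4, -0.1, -3.2]
finger_force: 54.8
[0.6043 0.0146 0.0866] [0.60439313 0.01471982 0.08673932]
```

View pics/w4.png

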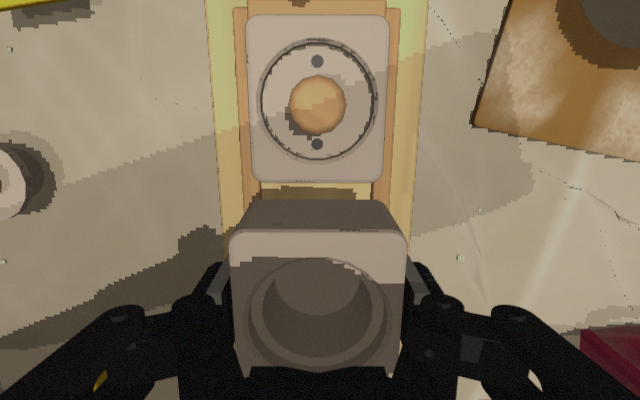

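The held block is aligned over the gap, with the closed mould ahead of it (inner edge at row 182, post at (317,105)). I'll check the clearance numerically.

```bash
cat > near.py <<'E'
from h import *
im,d,K=load('wrist'); H=np.array(cams.calibration('wrist')['hand_eye']); C=cloud(d,(H,)+K[1:])
z=C[...,2]
q=(abs(C[...,0]-.075)<.045)&(abs(C[...,1])<.04)
zm=np.median(z[(abs(C[...,0]-.048)<.006)&(abs(C[...,1])<.02)]); print('mould top z',zm.round(4))
m=C[q&(abs(z-zm)<.004)]; my=np.percentile(m[:,1],[.5,99.5])
print('closed inner edge',[m[abs(m[:,1]-my.mean()-c)<.002][:,0].min().round(4) for c in(-.02,-.01,0,.01,.02)],'y',my.round(4))
f=C[(z>-.008)&(z<.008)&(abs(C[...,1])<.02)&(C[...,0]>.02)&(C[...,0]<.04)]; print('held front',np.median(f,0).round(4))
g=C[(abs(z+.016)<.004)&(abs(C[...,0]-.022)<.004)&(abs(C[...,1])<.05)]; print('held y',g[:,1].min().round(4),g[:,1].max().round(4))
E
python3 near.py
```

```text
mould top z 0.0329
closed inner edge [np.float64(0.0355), np.float64(0.0354), np.float64(0.0355), np.float64(0.0346), np.float64(0.0345)] y [-0.0272  0.0298]
held front [ 0.0313  0.     -0.0007]
held y -0.0275 0.0306
```

```bash
python3 -m pendant '{"grip":[0,0,0,0,0],"translation":[[0.075,0,0],[0,0,0],[0,0,0],[0,0,0.4],[0,0,0]],"roll":[0,0,0,0,0]}' | grep -E 'pos'
python3 -m pendant '{"grip":[0,0,0,0],"translation":[[0,0,0],[0,0,0],[0,0,0],[0,0,0]],"roll":[0,0,0,0]}' | grep -E 'pos|ee|forc'
python3 -c "
from h import *
shot('wrist')"; python3 near.py
```

```text
position: [0.6026, 0.0164, 0.0736]
position: [0.6036, 0.0167, 0.0755]
ee_rot: [0.0, 0.692, 0.722, 0.0]
wrist_force: [0.4, -0.7, -4.2]
finger_force: 54.8
mould top z 0.0217
closed inner edge [np.float64(0.0313), np.float64(0.0313), np.float64(0.0313), np.float64(0.0311), np.float64(0.0311)] y [-0.0265  0.0306]
held front [ 0.0313  0.     -0.0007]
held y -0.0276 0.0306
```

```bash
python3 - <<'E'
from h import *
im,d,K=load('wrist'); H=np.array(cams.calibration('wrist')['hand_eye']); C=cloud(d,(H,)+K[1:])
for c in (280,318,350):
    print(c,[tuple((C[r,c,[0,2]]*1000).round(1).tolist()) for r in range(176,216,2)])
E
```

```text
280 [(40.2, 22.4), (39.5, 22.0), (38.9, 20.9), (37.8, 21.9), (37.1, 21.3), (36.3, 21.3), (35.5, 21.0), (34.6, 21.3), (33.4, 22.7), (21.0, 65.0), (19.7, 66.0), (18.6, 65.7), (31.1, 18.6), (31.2, 15.4), (31.6, 11.3), (31.5, 9.0), (31.3, 7.0), (31.6, 3.6), (31.5, 1.7), (31.3, 0.1)]
318 [(40.5, 21.0), (39.6, 21.6), (38.8, 21.4), (37.8, 21.8), (37.2, 21.0), (36.4, 20.9), (35.3, 21.7), (34.5, 21.7), (33.8, 21.0), (21.4, 63.9), (19.9, 65.1), (18.4, 66.6), (31.4, 17.4), (31.3, 15.1), (31.0, 13.4), (31.3, 9.6), (31.4, 6.7), (31.1, 5.2), (31.6, 1.4), (31.2, 0.2)]
350 [(40.5, 21.1), (39.7, 20.8), (38.9, 21.1), (37.9, 21.5), (36.9, 22.3), (36.4, 21.0), (35.3, 21.9), (34.5, 21.9), (33.5, 22.2), (20.9, 65.6), (20.0, 64.9), (18.8, 65.3), (31.3, 18.0), (31.3, 15.2), (31.4, 11.9), (30.9, 11.1), (31.1, 7.9), (31.5, 4.1), (31.8, 0.8), (31.3, 0.0)]
```

```bash
python3 -m pendant '{"grip":[0,0,0,0,0,0,0,0],"translation":[[0,0,0.3],[0,0,0.3],[0,0,0.2],[0,0,0.15],[0,0,0],[0,0,0],[0,0,0],[0,0,0]],"roll":[0,0,0,0,0,0,0,0]}' | grep -E 'pos|wri'
python3 -m pendant '{"grip":[0,0,0,0,0,0,0,0],"translation":[[0,0,0.1],[0,0,0],[0,0,0.1],[0,0,0],[0,0,0.05],[0,0,0],[0,0,0],[0,0,0]],"roll":[0,0,0,0,0,0,0,0]}' | grep -E 'pos|wri|fing'
```

```text
position: [0.6037, 0.0167, 0.0519]
wrist_force: [-0.1, -0.4, -4.3]
position: [0.6034, 0.0166, 0.0453]
wrist_force: [-0.7, 0.5, -4.2]
finger_force: 54.9
```

```bash
for i in 1 2; do python3 -m pendant '{"grip":[0,0,0,0],"translation":[[0,0,0.05],[0,0,0],[0,0,0.05],[0,0,0]],"roll":[0,0,0,0]}' | grep -E 'pos|wri'; done
```

```text
position: [0.6034, 0.0166, 0.0426]
wrist_force: [-0.9, -0.2, -3.9]
position: [0.6034, 0.0166, 0.0401]
wrist_force: [0.5, -0.3, -3.4]
```

```bash
python3 - <<'E'
from h import *
im,d,K=shot('wrist'); save('w5.png',im[100:400]); H=np.array(cams.calibration('wrist')['hand_eye']); C=cloud(d,(H,)+K[1:])
for c in (255,280,318,350,385):
    print(c,[tuple((C[r,c,[0,2]]*1000).round(1).tolist()) for r in range(150,260,6)])
E
```

```text
255 [(55.0, -6.3), (53.8, -11.3), (52.2, -12.7), (50.6, -13.7), (48.8, -14.3), (47.1, -14.8), (44.8, -13.3), (42.9, -13.4), (41.1, -13.7), (39.4, -14.5), (37.0, -13.3), (35.2, -13.8), (31.3, -8.5), (31.0, -13.4), (30.1, -16.2), (28.5, -17.2), (25.8, -15.7), (24.0, -16.3), (21.8, -16.0)]
280 [(56.0, -13.4), (54.3, -14.1), (52.3, -13.2), (50.6, -13.7), (47.0, -5.8), (46.3, -11.3), (44.7, -12.9), (43.4, -15.0), (41.2, -14.0), (39.4, -14.6), (37.1, -13.7), (35.6, -14.9), (31.5, -8.9), (31.4, -14.4), (30.2, -16.5), (28.1, -16.3), (25.8, -15.6), (24.7, -17.8), (22.0, -16.6)]
318 [(60.3, -43.1), (58.9, -42.9), (57.5, -42.4), (50.7, -14.3), (48.9, -14.7), (46.6, -12.9), (45.3, -15.3), (42.8, -12.7), (41.0, -13.5), (39.0, -13.2), (37.1, -13.6), (35.4, -14.3), (31.4, -8.8), (31.2, -13.8), (30.0, -16.0), (28.3, -16.9), (26.1, -16.5), (24.0, -16.2), (21.2, -14.8)]
350 [(60.3, -42.8), (54.1, -12.9), (52.4, -13.5), (50.5, -13.2), (48.7, -13.7), (44.9, -5.1), (44.6, -12.4), (42.9, -13.3), (41.2, -14.0), (39.2, -14.1), (37.1, -13.6), (35.4, -14.3), (31.3, -8.5), (31.1, -13.6), (29.9, -15.8), (28.0, -16.2), (25.7, -15.6), (23.8, -16.0), (21.8, -16.0)]
385 [(55.1, -7.1), (53.9, -11.2), (52.4, -13.5), (50.3, -12.4), (48.8, -14.2), (47.0, -14.6), (44.9, -13.4), (43.2, -14.3), (41.2, -14.1), (39.1, -13.5), (36.8, -12.6), (35.2, -13.7), (31.2, -8.3), (31.1, -13.6), (30.1, -16.4), (28.6, -17.6), (26.1, -16.5), (23.9, -16.2), (22.2, -16.9)]
```

View pics/w5.png

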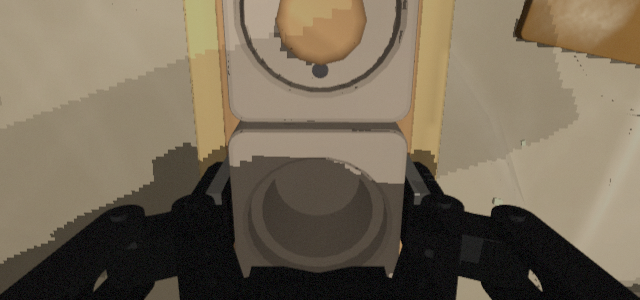

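The image shows the held block beside the closed mould, with the seam at row 222 of the full picture. Its top is still 2.5 mm high, so I'll keep lowering.

```bash
for i in 1 2; do python3 -m pendant '{"grip":[0,0,0,0],"translation":[[0,0,0.03],[0,0,0],[0,0,0.03],[0,0,0]],"roll":[0,0,0,0]}' | grep -E 'pos|wri'; done
```

```text
position: [0.6034, 0.0167, 0.0387]
wrist_force: [1.0, -0.1, -3.9]
position: [0.6035, 0.0169, 0.0379]
wrist_force: [-4.0, -0.8, 3.4]
```

```bash
python3 -m pendant '{"grip":[0,0,1,1,1,1,1,1],"translation":[[0,0,0.02],[0,0,0],[0,0,0],[0,0,0],[0,0,0],[0,0,0],[0,0,0],[0,0,0]],"roll":[0,0,0,0,0,0,0,0]}' | grep -E 'pos|wri|wid'
python3 -m pendant '{"grip":[1,1,1,1,1,1,1,1],"translation":[[0,0,-0.4],[0,0,-0.8],[0,0,-1],[0,0,-1],[-1,0,-1],[-1,0,-1],[-0.4,0,-0.4],[0,0,0]],"roll":[0,0,0,0,0,0,0,0]}' | grep -E 'pos|wri|wid'
python3 -m pendant '{"grip":[1,1,1,1,1],"translation":[[0,0,0],[0,0,0],[0,0,0],[0,0,0],[0,0,0]],"roll":[0,0,0,0,0]}' | grep -E 'pos|clock'
python3 - <<'E'
from h import *
im,d,K=shot('wrist'); save('w6.png',im); X=fix(cloud(d,K),K,'wrist',0)
for n,y0,y1 in(('closed',.05,.125),('block',-.02,.045),('open',-.10,-.027)):
    print(n,rect(X,box(X,.55,.66,y0,y1,.050,.062)))
E
```

```text
position: [0.6035, 0.0166, 0.0367]
wrist_force: [-0.1, 0.6, 1.0]
width: 0.997
position: [0.6075, -0.0467, 0.1798]
wrist_force: [0.1, -0.7, -0.3]
width: 1.004
clock: 15.43
position: [0.6057, -0.0423, 0.176]
closed (array([605.3,  67.4]), array([58.1, 36.5]), 2.4, 2751, np.float64(0.0562))
block (array([607.1,  12.9]), array([66. , 58.2]), -88.01, 4685, np.float64(0.056))
open (array([610.2, -58.6]), array([64.7, 58.1]), -87.75, 3009, np.float64(0.0557))
```

View pics/w6.png

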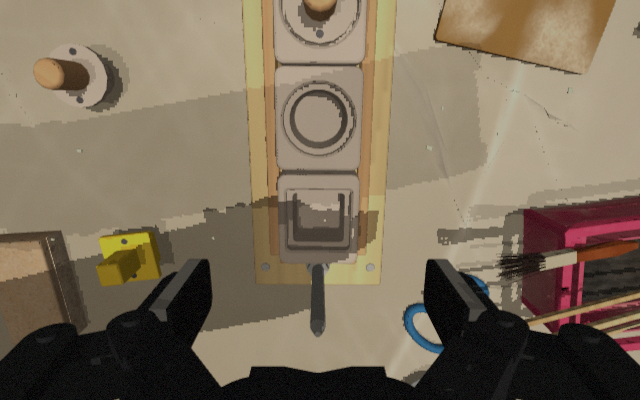

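The block is home, with all three tops at 56 mm. Its round well is at (319,118) and the open square well is at (318,212). Now the round core, whose flange is at (75,75).

```bash
python3 - <<'E'
from h import *
im,d,K=load('wrist'); X=fix(cloud(d,K),K,'wrist',0); M,s=T()
f=rect(X,box(X,.38,.48,-.02,.08,.018,.034)); print(f); p=rect(X,box(X,.38,.48,-.02,.08,.047,.065)); print(p)
print((M[:3,:3].T@(np.r_[f[0]/1000,.047]-s['position'])/.025).round(3))
print('yaw',np.degrees(np.arctan2(M[1,0],M[0,0])))
E
```

```text
(array([434.1,  34.9]), array([43.5, 40.9]), -89.73, 2235, np.float64(0.0257))
(array([432.5,  34.7]), array([19.4, 19.1]), 16.94, 958, np.float64(0.055))
[ 3.399 -6.719  5.176]
yaw 92.55460275204445
```

```bash
python3 -m pendant '{"grip":[1,1,1,1,1,1,1,1],"translation":[[0.5,-0.95,0],[0.5,-0.95,0.2],[0.5,-0.95,0.3],[0.5,-0.95,0.3],[0.5,-0.95,0.3],[0.4,-0.95,0.3],[0.4,-0.95,0.3],[0,-0.1,0]],"roll":[0,0,0,0,0,0,0,0]}' | grep -E 'clock'
python3 -m pendant '{"grip":[1,1,1,1,1,1],"translation":[[0,0,0],[0,0,0],[0,0,0],[0,0,0],[0,0,0],[0,0,0]],"roll":[0,0,0,0,0,0]}' | grep -E 'pos|clock'
cat > core.py <<'E'
import sys; from h import *
zg=float(sys.argv[1]); im,d,K=shot('wrist'); X=fix(cloud(d,K),K,'wrist',0); M,s=T(); p=s['position']
b=lambda z0,z1: box(X,p[0]-.05,p[0]+.05,p[1]-.05,p[1]+.05,z0,z1)
f=rect(X,b(.018,.034)); q=rect(X,b(.047,.065)); print('flange',f,'post',q)
print((M[:3,:3].T@(np.r_[q[0]/1000,zg]-p)/.025).round(3),'yaw',np.degrees(np.arctan2(M[1,0],M[0,0])).round(2),p)
E
python3 core.py .047
```

```text
clock: 16.15
clock: 16.65
position: [0.4343, 0.0318, 0.1343]
flange (array([431.7,  34.8]), array([43.4, 43.2]), 80.49, 2207, np.float64(0.026)) post (array([431.6,  35. ]), array([19.3, 19. ]), -46.61, 878, np.float64(0.0556))
[ 0.13  -0.096  3.492] yaw 92.49 [0.43415337 0.03182211 0.13429176]
```

```bash
python3 -m pendant '{"grip":[1,1,1,1,1,1,1,1],"translation":[[0.13,-0.09,0],[0,0,0.7],[0,0,0.9],[0,0,0.9],[0,0,0.7],[0,0,0.29],[0,0,0],[0,0,0]],"roll":[0,0,0,0,0,0,0,0]}' | grep -E 'pos|wri'
python3 -m pendant '{"grip":[0,0,0,0,0,0,0,0],"translation":[[0,0,0],[0,0,0],[0,0,0],[0,0,0],[0,0,0],[0,0,0],[0,0,0],[0,0,0]],"roll":[0,0,0,0,0,0,0,0]}' 40
python3 -m pendant '{"grip":[0,0,0,0],"translation":[[0,0,0],[0,0,0],[0,0,0],[0,0,0]],"roll":[0,0,0,0]}'
```

```text
position: [0.4317, 0.0353, 0.0475]
wrist_force: [0.1, -0.9, 0.4]
clock: 18.03
position: [0.4316, 0.0349, 0.0472]
ee_rot: [0.0, 0.692, 0.722, -0.0]
wrist_force: [-0.7, 0.0, 2.6]
width: 0.22
finger_force: 39.3
clock: 18.37
position: [0.4316, 0.0349, 0.0471]
ee_rot: [0.0, 0.692, 0.722, -0.0]
wrist_force: [-1.8, -0.7, 5.1]
width: 0.216
finger_force: 39.6
```

```bash
python3 -m pendant '{"grip":[0,0,0,0,0,0,0,0],"translation":[[0,0,-0.4],[0,0,-0.8],[0,0,-1],[0,0.4,-1],[-0.5,0.9,-0.6],[-0.6,1,0],[-0.6,1,0],[-0.6,1,0]],"roll":[0,0,0,0,0,0,0,0]}' | grep -E 'pos|wri'
python3 -m pendant '{"grip":[0,0,0,0,0,0,0,0],"translation":[[-0.6,1,0],[-0.6,1,0],[-0.1,0.6,0],[0,0,0],[0,0,0],[0,0,0],[0,0,0],[0,0,0]],"roll":[0,0,0,0,0,0,0,0]}' | grep -E 'pos|wri|width'
cat > well.py <<'E'
import sys; from h import *
# tool-frame (raw) view of held core and a mould top; args: expected mould centre world x y
ex,ey=float(sys.argv[1]),float(sys.argv[2]); a=T(); im,d,K=shot('wrist'); H=np.array(cams.calibration('wrist')['hand_eye']); C=cloud(d,(H,)+K[1:]); X=fix(cloud(d,K),K,'wrist',0)
M,s=a; print(s['position'].round(4),'yaw',np.degrees(np.arctan2(M[1,0],M[0,0])).round(2))
m=box(X,ex-.035,ex+.035,ey-.0355,ey+.0355,.050,.061); print('mould top in tool',rect(C,m))
hole=(box(X,ex-.027,ex+.027,ey-.027,ey+.027,.044,.0515)).astype(np.uint8)
print('recess floor in tool',rect(C,hole>0))
h=(abs(C[...,0])<.035)&(abs(C[...,1])<.03)
for n,z0,z1 in(('post/flange band',.012,.034),):
    q=h&(C[...,2]>z0)&(C[...,2]<z1); print(n,rect(C,q))
save(sys.argv[3],im)
E
python3 well.py .607 .013 w7.png
```

```text
position: [0.5426, -0.0187, 0.1428]
wrist_force: [1.4, 0.7, -0.9]
position: [0.6072, -0.0472, 0.1424]
wrist_force: [-0.5, 0.2, -0.4]
width: 0.214
[ 0.6072 -0.0472  0.1424] yaw 92.52
mould top in tool (array([62.7,  0.6]), array([70.5, 58.3]), 0.4, 6982, np.float64(0.0886))
recess floor in tool (array([61.6,  0.6]), array([47.7, 47.6]), -89.52, 2023, np.float64(0.0965))
post/flange band (array([13.4,  1.8]), array([44. , 19.8]), -88.74, 3167, np.float64(0.0231))
```

View pics/w7.png

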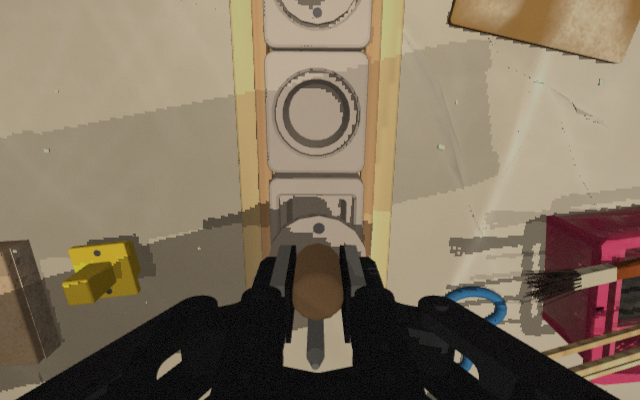

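The round recess is at (317,112) and the held core's flange front is at row 218. The required move is +60.0 mm in tool x and −1.3 mm in tool y.

```bash
python3 -m pendant '{"grip":[0,0,0,0,0,0,0,0],"translation":[[0.7,-0.05,0],[0.9,0,0],[0.6,0,0],[0.2,0,0],[0,0,0],[0,0,0],[0,0,0],[0,0,0]],"roll":[0,0,0,0,0,0,0,0]}' | grep -E 'pos'
python3 -m pendant '{"grip":[0,0,0,0,0,0,0,0],"translation":[[0,0,0.5],[0,0,0.7],[0,0,0.5],[0,0,0.2],[0,0,0],[0,0,0],[0,0,0],[0,0,0]],"roll":[0,0,0,0,0,0,0,0]}' | grep -E 'pos|wri'
python3 well.py .607 .013 w8.png; python3 - <<'E'
import cv2; cv2.imwrite('pics/w8c.png',cv2.resize(cv2.imread('pics/w8.png')[100:340,180:460],(700,600)))
E
```

```text
position: [0.604, 0.0108, 0.1419]
position: [0.6044, 0.0125, 0.0954]
wrist_force: [-0.3, -0.2, 0.1]
[0.6044 0.0125 0.0954] yaw 92.49
mould top in tool (array([14.1,  0.8]), array([58.2, 48.2]), -89.36, 5143, np.float64(0.0416))
recess floor in tool (array([11.5, -0.2]), array([48.1, 24.9]), 84.86, 776, np.float64(0.0494))
post/flange band (array([13.2,  2. ]), array([43.8, 20.4]), -87.31, 3178, np.float64(0.0231))
```

View pics/w8c.png

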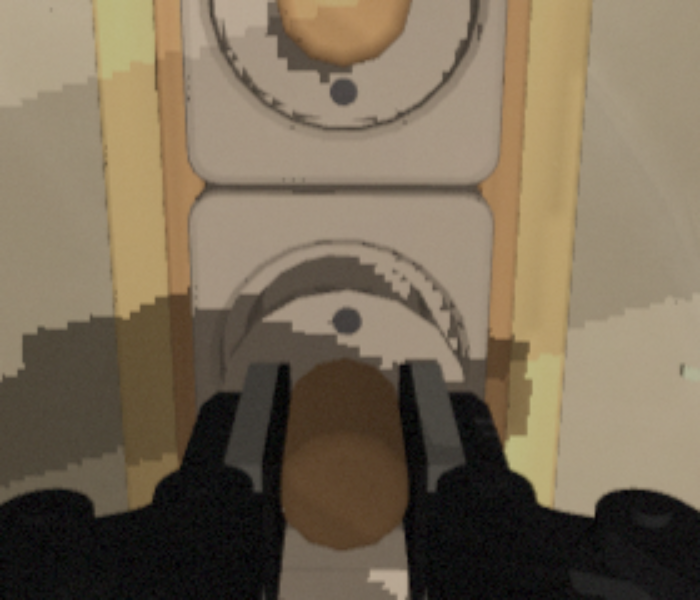

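```bash
cat > circ.py <<'E'
from h import *
from scipy.optimize import least_squares
im,d,K=load('wrist'); H=np.array(cams.calibration('wrist')['hand_eye']); C=cloud(d,(H,)+K[1:])
def fit(z0,z1,r,c0,xmin,side):
    q=C[(C[...,2]>z0)&(C[...,2]<z1)&(np.hypot(C[...,0]-c0[0],C[...,1]-c0[1])<r+.004)&(C[...,0]>xmin)]
    a=np.arctan2(q[:,1]-c0[1],q[:,0]-c0[0]); rr=np.hypot(q[:,0]-c0[0],q[:,1]-c0[1]); e=[]
    for t in np.radians(np.arange(-70,71,5)):
        k=abs(a-t)<.045
        if k.sum()>3: e.append(q[k][np.argmax(rr[k])])
    e=np.array(e); s=least_squares(lambda p:np.hypot(e[:,0]-p[0],e[:,1]-p[1])-r,c0,loss='soft_l1',f_scale=.0005)
    return s.x.round(4),len(e),np.abs(s.fun).mean().round(5)
print('flange',fit(.020,.027,.022,[.001,.002],.004,1)); 
for dz in(0,-.001,): print('recess',fit(.0465+dz,.0535,.024,[.001,.001],.004,1))
E
python3 circ.py
```

```text
flange (array([0.001 , 0.0014]), 29, np.float64(0.00018))
recess (array([0.    , 0.0007]), 29, np.float64(0.00014))
recess (array([0.    , 0.0007]), 29, np.float64(0.00015))
```

```bash
python3 -m pendant '{"grip":[0,0,0,0,0,0,0,0],"translation":[[-0.04,-0.025,0],[0,0,0],[0,0,0.2],[0,0,0.2],[0,0,0.1],[0,0,0],[0,0,0],[0,0,0]],"roll":[0,0,0,0,0,0,0,0]}' | grep -E 'pos|wri'
python3 -m pendant '{"grip":[0,0,0,0,0,0,0,0],"translation":[[0,0,0.05],[0,0,0],[0,0,0.05],[0,0,0],[0,0,0.03],[0,0,0],[0,0,0],[0,0,0]],"roll":[0,0,0,0,0,0,0,0]}' | grep -E 'pos|wri'
```

```text
position: [0.6033, 0.0114, 0.0821]
wrist_force: [-0.8, -0.8, -0.3]
position: [0.6033, 0.0113, 0.0788]
wrist_force: [-0.1, -0.3, -0.1]
```

```bash
for i in 1 2; do python3 -m pendant '{"grip":[0,0,0,0,0],"translation":[[0,0,0.03],[0,0,0],[0,0,0.02],[0,0,0],[0,0,0]],"roll":[0,0,0,0,0]}' | grep -E 'pos|wri'; done
```

```text
position: [0.6033, 0.0114, 0.0775]
wrist_force: [0.4, 0.3, -0.3]
position: [0.6035, 0.0115, 0.0769]
wrist_force: [-1.3, -0.1, 6.0]
```

```bash
python3 -m pendant '{"grip":[0.7,0.7,0.7,0.7,0.7,0.7,0.7,0.7],"translation":[[0,0,0],[0,0,0],[0,0,0],[0,0,0],[0,0,0],[0,0,-0.4],[0,0,-0.8],[0,0,-1]],"roll":[0,0,0,0,0,0,0,0]}' | grep -E 'pos|wri|wid'
python3 -m pendant '{"grip":[1,1,1,1,1,1,1,1],"translation":[[0,0,-1],[0,0,-1],[0,0,-0.8],[0,0,0],[0,0,0],[0,0,0],[0,0,0],[0,0,0]],"roll":[0,0,0,0,0,0,0,0]}' | grep -E 'pos|clo'
python3 - <<'E'
from h import *
im,d,K=shot('wrist'); X=fix(cloud(d,K),K,'wrist',0)
p=rect(X,box(X,.58,.63,-.02,.045,.075,.095)); print('post',p); c=p[0]/1000
r=np.hypot(X[...,0]-c[0],X[...,1]-c[1]); z=X[...,2]
for a,b in((.013,.020),(.026,.029)): 
  for s in(-1,1): q=(r>a)&(r<b)&((X[...,1]-c[1])*s>0)&(z>.04)&(z<.07); print(a,s,np.median(z[q]).round(4),q.sum())
print('moulds',[rect(X,box(X,.55,.66,y0,y1,.050,.062)) for y0,y1 in((.05,.125),(-.1,-.025))])
E
```

```text
position: [0.6024, 0.0113, 0.1313]
wrist_force: [0.3, 0.5, -0.2]
width: 0.699
clock: 24.63
position: [0.6028, 0.0113, 0.2004]
post (array([607.1,  14.7]), array([19.2, 18.9]), 28.89, 638, np.float64(0.0844))
0.013 -1 0.0554 423
0.013 1 0.0538 657
0.026 -1 0.0558 410
0.026 1 0.0561 451
moulds [(array([604.7,  82.8]), array([67.7, 58. ]), -87.52, 6512, np.float64(0.0561)), (array([610.3, -57.5]), array([67.1, 58.1]), -87.67, 2381, np.float64(0.0555))]
```

```bash
python3 - <<'E'
from h import *
im,d,K=load('wrist'); X=fix(cloud(d,K),K,'wrist',0)
for c in((.6071,.0147),(.6047,.0835)):
    z=X[...,2]; dx,dy=X[...,0]-c[0],X[...,1]-c[1]; r=np.hypot(dx,dy); a=np.degrees(np.arctan2(dy,dx))
    for t in range(-180,180,45):
        q=(r>.0125)&(r<.0195)&(abs((a-t+180)%360-180)<22)&(z>.035)&(z<.07); print(t,q.sum(),np.percentile(z[q],[10,50,90]).round(4) if q.sum()>5 else '')
    q=(r<.008)&(z>.07); A=X[q]; print('post top',np.median(A[:,2]).round(4),np.linalg.lstsq(np.c_[A[:,:2]-A[:,:2].mean(0),np.ones(len(A))],A[:,2],rcond=None)[0].round(3))
E
```

```text
-180 144 [0.0537 0.0546 0.0558]
-135 107 [0.0547 0.0556 0.0563]
-90 28 [0.0558 0.0566 0.0573]
-45 91 [0.0546 0.0555 0.0564]
0 143 [0.0537 0.0546 0.0555]
45 153 [0.0528 0.0537 0.0547]
90 167 [0.0493 0.0534 0.0545]
135 156 [0.0527 0.0539 0.055 ]
post top 0.2576 [-0.422 17.062  0.208]
-180 177 [0.0554 0.0563 0.057 ]
-135 168 [0.0553 0.0562 0.057 ]
-90 168 [0.0553 0.0561 0.0572]
-45 167 [0.0554 0.0562 0.0572]
0 176 [0.0553 0.0563 0.0571]
45 184 [0.0554 0.0562 0.0572]
90 187 [0.0554 0.0564 0.0573]
135 183 [0.0553 0.0562 0.0571]
post top 0.0861 [ 0.003 -0.03   0.086]
```

The far rim hid part of the recess floor and biased my circle fit. The core sits about 2 mm too far toward −y and has tipped (56.6 mm against 53.4 mm). I'll measure the rim at the top plane and mend it.

```bash
cat > rim.py <<'E'
from h import *
from scipy.optimize import least_squares
def rim(X,c0,r,z0=.0545,z1=.060,inner=True,rmax=.0285):
    q=X[(X[...,2]>z0)&(X[...,2]<z1)]; q=q[np.hypot(*(q[:,:2]-c0).T)<rmax]; c=np.array(c0,float)
    for _ in range(4):
        dd=q[:,:2]-c; a=np.arctan2(dd[:,1],dd[:,0]); rr=np.hypot(*dd.T); e=[]
        for t in np.radians(np.arange(-180,180,6)):
            k=(abs((a-t+np.pi)%(2*np.pi)-np.pi)<.052)&((rr>.0215) if inner else (rr<.0235))
            if k.sum()>3: e.append(q[k][np.argmin(rr[k]) if inner else np.argmax(rr[k]),:2])
        e=np.array(e); s=least_squares(lambda p:np.hypot(e[:,0]-p[0],e[:,1]-p[1])-r,c,loss='soft_l1',f_scale=.0005); c=s.x
    return (c*1000).round(2),len(e),(np.abs(s.fun).mean()*1000).round(2)
if __name__=='__main__':
    im,d,K=load('wrist'); X=fix(cloud(d,K),K,'wrist',0); M,s=T()
    r=rim(X,(.607,.013),.024); print('rim',r)
    print('closed rim',rim(X,(.6047,.0835),.024),'closed flange',rim(X,(.6047,.0835),.022,inner=False))
    print('flange',rim(X,(.607,.012),.022,.050,.060,inner=False))
E
python3 rim.py
```

```text
rim (array([607.52,  16.96]), 60, np.float64(1.63))
closed rim (array([603.9 ,  86.61]), 60, np.float64(1.96)) closed flange (array([604.66,  84.6 ]), 60, np.float64(1.03))
flange (array([606.77,   9.77]), 60, np.float64(1.11))
```

```bash
python3 -m pendant '{"grip":[0.7,0.7,0.7,0.7,0.7,0.7,0.7,0.7],"translation":[[0,0.03,0.8],[0,0,1],[0,0,1],[0,0,1],[0,0,0.6],[0,0,0.38],[0,0,0],[0,0,0]],"roll":[0,0,0,0,0,0,0,0]}' | grep -E 'pos|wri|wid'
python3 -m pendant '{"grip":[0,0,0,0,0,0,0,0],"translation":[[0,0,0],[0,0,0],[0,0,0],[0,0,0],[0,0,0],[0,0,0],[0,0,0],[0,0,0]],"roll":[0,0,0,0,0,0,0,0]}' 20 | grep -E 'pos|wri|wid|fin'
python3 -m pendant '{"grip":[0,0,0,0,0,0,0,0],"translation":[[0,0,-0.1],[0,0,-0.1],[0,0,0],[0.065,0,0],[0,0,0],[0,0,0],[0,0,0],[0,0,0]],"roll":[0,0,0,0,0,0,0,0]}' | grep -E 'pos|wri|wid|fin'
```

```text
position: [0.6044, 0.0116, 0.0823]
wrist_force: [0.3, 0.8, 0.3]
width: 0.704
position: [0.6042, 0.0114, 0.0827]
wrist_force: [-3.4, -0.5, 6.1]
width: 0.223
finger_force: 19.7
position: [0.6039, 0.013, 0.0867]
wrist_force: [0.3, -0.2, -0.1]
width: 0.223
finger_force: 19.6
```

```bash
python3 -m pendant '{"grip":[0,0,0,0,0,0,0,0],"translation":[[0,0,0.06],[0,0,0.06],[0,0,0],[0,0,0.04],[0,0,0],[0,0,0.03],[0,0,0],[0,0,0]],"roll":[0,0,0,0,0,0,0,0]}' | grep -E 'pos|wri'
python3 -m pendant '{"grip":[0,0,0,0,0],"translation":[[0,0,0.03],[0,0,0],[0,0,0.02],[0,0,0],[0,0,0]],"roll":[0,0,0,0,0]}' | grep -E 'pos|wri'
```

```text
position: [0.6043, 0.0124, 0.083]
wrist_force: [-4.2, -3.4, 9.9]
position: [0.6045, 0.0121, 0.0825]
wrist_force: [-6.6, -3.9, 17.0]
```

```bash
python3 -m pendant '{"grip":[0.7,0.7,0.7,0.7,0.7,0.7,0.7,0.7],"translation":[[0,0,0],[0,0,0],[0,0,0],[0,0,0],[0,0,-0.4],[0,0,-0.8],[0,0,-1],[-0.5,0,-1]],"roll":[0,0,0,0,0,0,0,0]}' | grep -E 'pos|wri|wid'
python3 -m pendant '{"grip":[1,1,1,1,1,1,1,1],"translation":[[-0.8,0,-0.8],[-0.7,0,-0.4],[0,0,0],[0,0,0],[0,0,0],[0,0,0],[0,0,0],[0,0,0]],"roll":[0,0,0,0,0,0,0,0]}' | grep -E 'pos|clo'
cat > flat.py <<'E'
import sys; from h import *
im,d,K=shot('wrist'); X=fix(cloud(d,K),K,'wrist',0); z=X[...,2]
cs=[eval(a) for a in sys.argv[1:]]
for c in cs:
    p=rect(X,box(X,c[0]-.03,c[0]+.03,c[1]-.03,c[1]+.03,.076,.095)); print('post',p)
    dx,dy=X[...,0]-c[0],X[...,1]-c[1]; r=np.hypot(dx,dy); a=np.degrees(np.arctan2(dy,dx))
    for t in range(-180,180,45):
        q=(r>.0125)&(r<.0195)&(abs((a-t+180)%360-180)<22)&(z>.035)&(z<.07); print(t,q.sum(),np.median(z[q]).round(4) if q.sum()>5 else '',end='; ')
    print()
E
python3 flat.py '(.607,.0135)' '(.6047,.0835)'
python3 -c "
import cv2
from h import *
save('w9c.png',cv2.resize(load('wrist')[0][20:260,180:460],(700,600)))"
```

```text
position: [0.604, 0.0036, 0.1623]
wrist_force: [0.6, -0.1, 0.6]
width: 0.7
clock: 29.1
position: [0.6059, -0.0361, 0.1904]
post (array([606.8,  13.8]), array([19.3, 19.1]), -11.54, 761, np.float64(0.0846))
-180 174 0.0548; -135 166 0.055; -90 160 0.0552; -45 166 0.0551; 0 172 0.0551; 45 182 0.0547; 90 179 0.0546; 135 180 0.0545; 
post (array([604.7,  79.8]), array([19.5, 15.1]), 1.71, 874, np.float64(0.0859))
-180 225 0.0563; -135 213 0.0563; -90 210 0.0563; -45 215 0.0563; 0 220 0.0563; 45 96 0.0563; 90 0 ; 135 72 0.0562;
```

View pics/w9c.png

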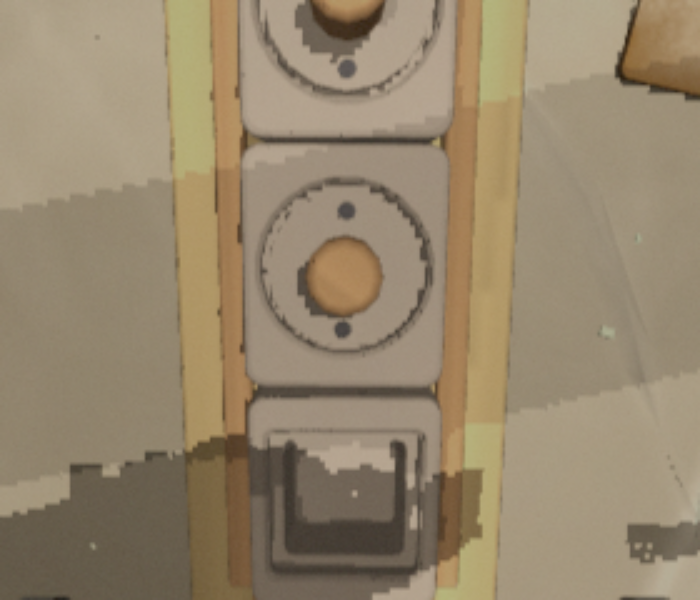

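```bash
python3 - <<'E'
from h import *
im,d,K=load('wrist'); X=fix(cloud(d,K),K,'wrist',0); M,s=T()
# profile lines along tray x (across) and corners of block/closed/open
for n,y0,y1 in(('closed',.053,.075),('block+y',.039,.044),('block-y',-.018,-.013),('block mid sides',-.005,.03),('open inner',-.035,-.028)):
    for x0,x1 in((.581,.5815+.0025),(.585,.60),(.60,.613),(.613,.63),(.6315,.634)):
        m=box(X,x0,x1,y0,y1,.053,.060); print(n,x0,m.sum(),np.median(X[m][:,2]).round(4) if m.sum()>10 else '',end=' | ')
    print()
print('block',rect(X,box(X,.57,.64,-.0215,.0465,.052,.062)))
E
```

```text
closed 0.581 158 0.0561 | closed 0.585 708 0.0562 | closed 0.6 596 0.0562 | closed 0.613 800 0.0562 | closed 0.6315 128 0.0562 | 
block+y 0.581 32 0.0563 | block+y 0.585 169 0.0561 | block+y 0.6 144 0.0562 | block+y 0.613 187 0.0562 | block+y 0.6315 24 0.0563 | 
block-y 0.581 32 0.0559 | block-y 0.585 138 0.0559 | block-y 0.6 116 0.0561 | block-y 0.613 160 0.056 | block-y 0.6315 20 0.0558 | 
block mid sides 0.581 210 0.0558 | block mid sides 0.585 845 0.0548 | block mid sides 0.6 370 0.0548 | block mid sides 0.613 944 0.0551 | block mid sides 0.6315 179 0.0561 | 
open inner 0.581 36 0.0556 | open inner 0.585 184 0.0558 | open inner 0.6 143 0.0558 | open inner 0.613 170 0.0559 | open inner 0.6315 32 0.0559 | 
block (array([607. ,  13.1]), array([67.5, 58. ]), -87.9, 4238, np.float64(0.0559))
```

```bash
python3 -m pendant '{"grip":[1,1,1,1,1,1,1,1],"translation":[[0.99,-0.47,0],[0.99,-0.47,0],[0.99,-0.47,0],[0.99,-0.47,0],[0.99,-0.47,0],[0.99,-0.47,0],[0.99,-0.47,0.2],[0.99,-0.47,0.3]],"roll":[0,0,0,0,0,0,0,0]}' | grep -E 'clock'
python3 -m pendant '{"grip":[1,1,1,1,1,1,1,1],"translation":[[0.99,-0.47,0.3],[0.99,-0.47,0.3],[0.99,-0.47,0.3],[0,0,0.3],[0,0,0.2],[0,0,0],[0,0,0],[0,0,0]],"roll":[0,0,0,0.073,0.073,0.073,0,0]}' | grep -E 'clock'
python3 -m pendant '{"grip":[1,1,1,1,1],"translation":[[0,0,0],[0,0,0],[0,0,0],[0,0,0],[0,0,0]],"roll":[0,0,0,0,0]}' | grep -E 'pos|clock'
python3 core.py .047
```

```text
clock: 29.82
clock: 30.48
clock: 30.9
position: [0.4653, 0.2294, 0.1433]
flange (array([465. , 230.4]), array([42.1, 41.9]), -17.4, 2522, np.float64(0.026)) post (array([465. , 230.2]), array([18.4, 17.5]), 72.46, 877, np.float64(0.0557))
[ 0.027 -0.02   3.854] yaw 72.8 [0.46526703 0.22939999 0.14333779]
```

```bash
python3 -m pendant '{"grip":[1,1,1,1,1,1,1,1],"translation":[[0.03,-0.02,0.7],[0,0,0.9],[0,0,0.9],[0,0,0.7],[0,0,0.4],[0,0,0.25],[0,0,0],[0,0,0]],"roll":[0,0,0,0,0,0,0,0]}' | grep -E 'pos|wri'
python3 -m pendant '{"grip":[0,0,0,0,0,0,0,0],"translation":[[0,0,0],[0,0,0],[0,0,0],[0,0,0],[0,0,0],[0,0,0],[0,0,0],[0,0,0]],"roll":[0,0,0,0,0,0,0,0]}' 40 >/dev/null
python3 -m pendant '{"grip":[0,0,0,0],"translation":[[0,0,0],[0,0,0],[0,0,0],[0,0,0]],"roll":[0,0,0,0]}'
```

```text
position: [0.4652, 0.2306, 0.0476]
wrist_force: [0.5, 0.4, 0.0]
clock: 32.62
position: [0.4649, 0.2303, 0.047]
ee_rot: [0.0, 0.805, 0.593, -0.0]
wrist_force: [-0.3, 0.2, -0.3]
width: 0.202
finger_force: 45.0
```

```bash
python3 -m pendant '{"grip":[0,0,0,0,0,0,0,0],"translation":[[0,0,-0.4],[0,0,-0.8],[0,0,-1],[0,0,-1],[0,0,-1],[0,0,-0.8],[0,0,0],[0,0,0]],"roll":[0,0,0,-0.0722,-0.0722,-0.0722,0,0]}' | grep -E 'pos|wri|wid'
python3 -m pendant '{"grip":[0,0,0,0,0,0,0,0],"translation":[[-0.95,0.36,0],[-0.95,0.36,0],[-0.95,0.36,0],[-0.95,0.36,0],[-0.95,0.36,0],[-0.95,0.36,0],[-0.95,0.36,0],[-0.95,0.36,0]],"roll":[0,0,0,0,0,0,0,0]}' | grep -E 'clock'
python3 -m pendant '{"grip":[0,0,0,0,0,0,0,0],"translation":[[-0.95,0.36,0],[-0.95,0.36,0],[-0.95,0.36,0],[-0.95,0.36,0],[-0.95,0.36,0],[-0.95,0.36,0],[-0.9,0.32,0],[0,0,0]],"roll":[0,0,0,0,0,0,0,0]}' | grep -E 'clock'
python3 -m pendant '{"grip":[0,0,0,0,0,0],"translation":[[0,0,0],[0,0,0],[0,0,0],[0,0,0],[0,0,0],[0,0,0]],"roll":[0,0,0,0,0,0]}' | grep -E 'pos|clock|wid'
python3 well.py .610 -.0575 w10.png
```

```text
position: [0.4655, 0.2305, 0.1733]
wrist_force: [-0.4, -0.1, -0.7]
width: 0.2
clock: 33.95
clock: 34.62
clock: 35.12
position: [0.6128, -0.1186, 0.1722]
width: 0.2
[ 0.6128 -0.1186  0.1722] yaw 92.31
mould top in tool (array([62.4, -2.1]), array([67.9, 58.1]), -0.05, 4562, np.float64(0.1184))
recess floor in tool (array([62.4, -2.2]), array([46.3, 46.2]), 89.93, 1929, np.float64(0.1262))
post/flange band (array([13.3,  1.4]), array([42.4, 17.7]), -89.38, 3730, np.float64(0.0229))
```

View pics/w10.png

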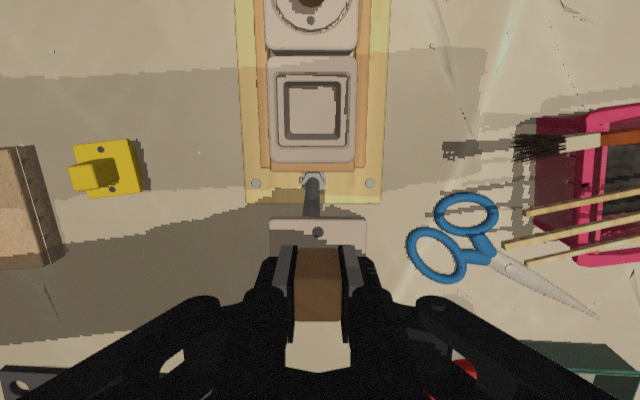

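The square recess is at (312,110) and the held square flange's front is at row 220. The offset is +61.0 mm in tool x and −3.7 mm in tool y.

```bash
python3 -m pendant '{"grip":[0,0,0,0,0,0,0,0],"translation":[[0.7,-0.15,0],[0.9,0,0],[0.6,0,0],[0.24,0,0],[0,0,0],[0,0,0],[0,0,0],[0,0,0]],"roll":[0,0,0,0,0,0,0,0]}' | grep -E 'pos'
python3 -m pendant '{"grip":[0,0,0,0,0,0,0,0],"translation":[[0,0,0.5],[0,0,0.8],[0,0,0.8],[0,0,0.7],[0,0,0.4],[0,0,0],[0,0,0],[0,0,0]],"roll":[0,0,0,0,0,0,0,0]}' | grep -E 'pos|wri'
python3 - <<'E'
from h import *
im,d,K=shot('wrist'); H=np.array(cams.calibration('wrist')['hand_eye']); C=cloud(d,(H,)+K[1:]); z=C[...,2]
save('w11c.png',cv2.resize(im[100:340,180:460],(700,600)))
print('flange',rect(C,(z>.019)&(z<.028)&(abs(C[...,0])<.03)&(abs(C[...,1])<.03)))
for c in (275,285,318,345): print(c,[tuple((C[r,c]*1000).round(1).tolist()) for r in range(150,236,5)])
for r in (195,205,215): print(r,[(c,)+tuple((C[r,c,1:]*1000).round(1).tolist()) for c in list(range(256,286,3))+list(range(352,384,3))])
E
```

```text
position: [0.6068, -0.0598, 0.1719]
position: [0.6074, -0.0583, 0.093]
wrist_force: [0.4, 0.4, -0.3]
flange (array([13.2,  1.6]), array([42. , 17.8]), 89.52, 3208, np.float64(0.023))
275 [(48.5, -17.4, 38.5), (46.3, -17.4, 38.5), (44.0, -17.5, 38.6), (41.7, -17.6, 38.7), (39.2, -17.8, 39.8), (35.8, -18.5, 44.8), (34.4, -18.0, 40.3), (32.4, -17.9, 39.0), (29.9, -18.1, 39.3), (27.5, -18.1, 39.5), (23.2, -19.0, 46.0), (20.4, -19.2, 47.0), (17.9, -19.2, 46.5), (14.9, -19.5, 48.0), (20.8, -16.6, 23.6), (18.2, -16.8, 24.5), (16.6, -16.6, 22.6), (14.3, -16.7, 22.8)]
285 [(48.5, -13.0, 38.9), (46.2, -13.0, 39.3), (44.1, -13.0, 38.3), (41.7, -13.1, 38.9), (39.3, -13.2, 39.5), (35.9, -13.7, 44.2), (34.5, -13.4, 40.0), (32.2, -13.4, 39.6), (30.4, -13.3, 37.6), (27.8, -13.4, 38.3), (23.1, -14.2, 46.3), (13.8, -16.3, 68.5), (11.3, -16.3, 67.3), (7.9, -16.5, 68.9), (21.0, -12.2, 22.9), (18.7, -12.3, 23.0), (16.3, -12.4, 23.4), (14.1, -12.4, 23.2)]
318 [(48.4, 1.8, 39.4), (46.4, 1.8, 38.0), (44.1, 1.8, 38.2), (41.8, 1.8, 38.1), (39.2, 1.8, 39.9), (35.8, 1.8, 45.0), (34.8, 1.8, 39.0), (32.5, 1.8, 38
[... 1099 characters left out ...]
74, -19.8, 47.3), (277, -18.3, 47.5), (280, -16.8, 47.1), (283, -16.9, 62.5), (352, 19.1, 53.6), (355, 20.0, 47.8), (358, 21.4, 46.8), (361, 22.9, 46.9), (364, 23.8, 43.0), (367, 24.6, 38.9), (370, 26.1, 39.5), (373, 27.4, 38.9), (376, 29.0, 39.8), (379, 37.2, 77.9), (382, 38.7, 76.7)]
215 [(256, -27.5, 39.8), (259, -25.9, 38.8), (262, -24.5, 38.9), (265, -23.2, 39.4), (268, -22.0, 41.2), (271, -21.4, 47.3), (274, -19.9, 47.1), (277, -18.4, 47.3), (280, -17.6, 53.1), (283, -16.8, 60.9), (352, 19.3, 53.7), (355, 20.2, 47.6), (358, 21.5, 46.8), (361, 23.1, 47.5), (364, 23.8, 41.5), (367, 24.9, 39.5), (370, 26.3, 39.5), (373, 27.6, 38.4), (376, 29.3, 40.5), (379, 37.3, 76.8), (382, 39.4, 78.5)]
```

View pics/w11c.png

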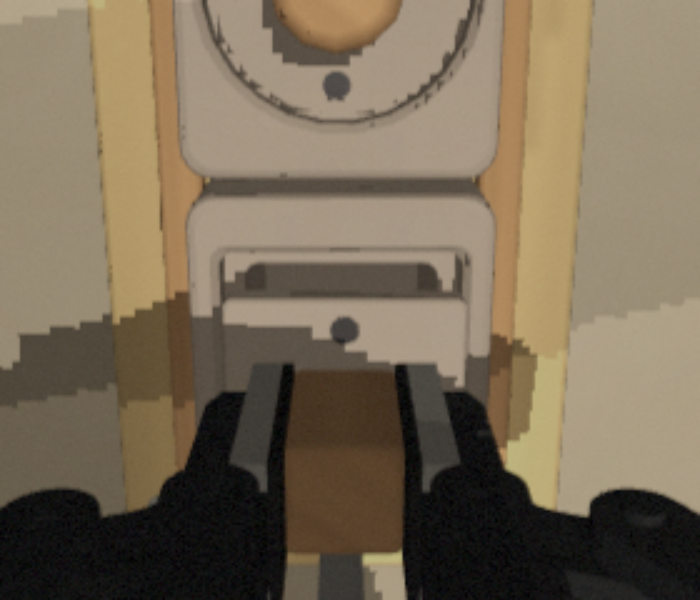

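The flange is centred fore and aft in the square recess (its front lip at crop row 250) and is 0.8 mm to the right. I'll correct that and lower it.

```bash
python3 -m pendant '{"grip":[0,0,0,0,0,0,0,0],"translation":[[0,-0.032,0],[0,0,0.2],[0,0,0.2],[0,0,0.1],[0,0,0],[0,0,0.05],[0,0,0],[0,0,0]],"roll":[0,0,0,0,0,0,0,0]}' | grep -E 'pos|wri'
for i in 1 2; do python3 -m pendant '{"grip":[0,0,0,0,0],"translation":[[0,0,0.03],[0,0,0],[0,0,0.02],[0,0,0],[0,0,0]],"roll":[0,0,0,0,0]}' | grep -E 'pos|wri'; done
```

```text
position: [0.606, -0.0583, 0.0784]
wrist_force: [-0.3, -0.7, -0.1]
position: [0.6059, -0.0583, 0.0771]
wrist_force: [-0.7, -0.3, -0.5]
position: [0.6062, -0.0583, 0.0766]
wrist_force: [-2.8, 0.4, 7.9]
```

```bash
python3 -m pendant '{"grip":[0.7,0.7,0.7,0.7,0.7,0.7,0.7,0.7],"translation":[[0,0,0],[0,0,0],[0,0,0],[0,0,0],[0,0,-0.4],[0,0,-0.8],[0,0,-1],[0,0,-1]],"roll":[0,0,0,0,0,0,0,0]}' | grep -E 'pos|wri|wid'
python3 -m pendant '{"grip":[1,1,1,1,1,1,1,1],"translation":[[-0.6,0,-0.8],[-0.6,0,-0.4],[-0.6,0,0],[0,0,0],[0,0,0],[0,0,0],[0,0,0],[0,0,0]],"roll":[0,0,0,0,0,0,0,0]}' | grep -E 'pos|clo'
python3 flat.py '(.6099,-.0572)' '(.607,.0135)' 
python3 -c "
import cv2
from h import *
save('w12c.png',cv2.resize(load('wrist')[0][0:240,180:460],(700,600)))"
```

```text
position: [0.6057, -0.0581, 0.1571]
wrist_force: [-0.1, -0.3, 0.2]
width: 0.7
clock: 39.38
position: [0.6075, -0.1022, 0.1853]
post (array([610.2, -57.2]), array([18. , 17.6]), 1.83, 859, np.float64(0.0853))
-180 180 0.0557; -135 152 0.0563; -90 148 0.0562; -45 130 0.0559; 0 176 0.0553; 45 182 0.0549; 90 187 0.0551; 135 187 0.0553; 
post (array([607. ,  11.8]), array([19.6, 16.9]), 2.35, 993, np.float64(0.0847))
-180 228 0.0549; -135 214 0.0553; -90 217 0.0554; -45 216 0.0555; 0 228 0.0552; 45 148 0.055; 90 0 ; 135 125 0.0547;
```

View pics/w12c.png

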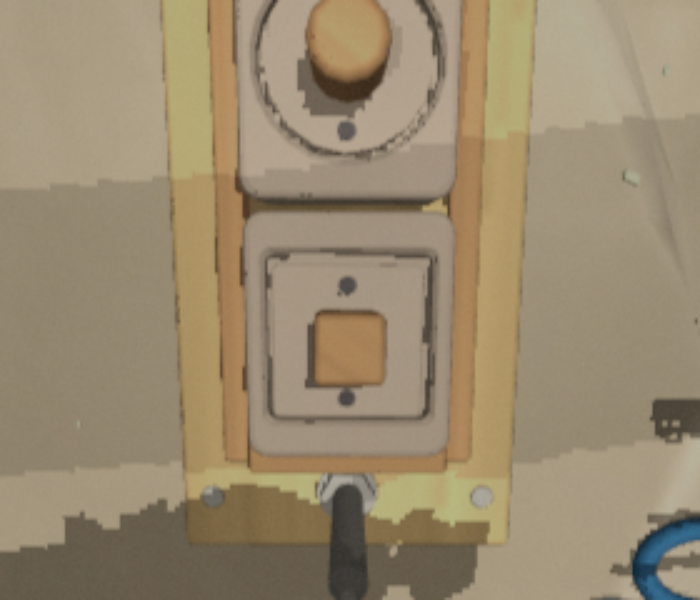

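```bash
python3 - <<'E'
from h import *
im,d,K=load('wrist'); X=fix(cloud(d,K),K,'wrist',0); z=X[...,2]
a=np.radians(2.3); A=np.array([[np.cos(a),np.sin(a)],[-np.sin(a),np.cos(a)]])  # tray axes
for n,c in(('sq',(.610,-.0575)),('rd',(.607,.013))):
    L=(X[...,:2]-c)@A.T; 
    for w in('x','y'):
        i=0 if w=='x' else 1; j=1-i
        k=(abs(L[...,j])<.008) if n=='sq' and 0 else (abs(L[...,j])>.011)&(abs(L[...,j])<.015)
        k&=(abs(L[...,i])<.036)&(z>.035)&(z<.062); o=np.argsort(L[k][:,i]); l=L[k][o,i]*1000; zz=z[k][o]*1000
        b=np.arange(-36,36.1,1); print(n,w,[(int(b[t]),np.median(zz[(l>=b[t])&(l<b[t+1])]).round(1)) for t in range(72) if ((l>=b[t])&(l<b[t+1])).sum()>3])
    m=(abs(L[...,0])<.033)&(abs(L[...,1])<.0358)&(z>.054)&(z<.060); print(n,'mould',rect(np.dstack([L,z]),m))
    p=(np.hypot(L[...,0],L[...,1])<.02)&(z>.077)&(z<.09); print('post top',rect(np.dstack([L,z]),p))
E
```

```text
sq x [(-29, np.float64(55.1)), (-28, np.float64(55.8)), (-27, np.float64(55.9)), (-26, np.float64(56.0)), (-25, np.float64(56.3)), (-24, np.float64(55.2)), (-23, np.float64(50.1)), (-22, np.float64(48.3)), (-21, np.float64(55.8)), (-20, np.float64(55.3)), (-19, np.float64(55.9)), (-18, np.float64(55.8)), (-17, np.float64(55.9)), (-16, np.float64(55.5)), (-15, np.float64(55.6)), (-14, np.float64(55.7)), (-13, np.float64(55.8)), (-12, np.float64(56.0)), (-11, np.float64(55.6)), (-10, np.float64(55.6)), (-9, np.float64(55.6)), (-8, np.float64(55.8)), (-7, np.float64(55.8)), (-6, np.float64(55.7)), (-5, np.float64(55.2)), (-4, np.float64(55.7)), (-3, np.float64(55.6)), (-2, np.float64(55.4)), (-1, np.float64(56.1)), (0, np.float64(56.0)), (1, np.float64(55.5)), (2, np.float64(55.2)), (3, np.float64(55.7)), (4, np.float64(55.0)), (5, np.float64(55.0)), (6, np.float64(55.1)), (7, np.float64(55.6)), (8, np.float64(55.6)), (9, np.float64(55.0)), (10, np.float64(55.4)), (11, np.float64(55.3)), (12, np.float64(55.8)), (13, np.float64(55.0)), (14, np.float64(55.8)), (15, np.float64(55.4)), (16,
[... 4175 characters left out ...]
loat64(55.2)), (-8, np.float64(55.2)), (-7, np.float64(55.3)), (-6, np.float64(55.2)), (-5, np.float64(55.4)), (-4, np.float64(55.3)), (-3, np.float64(55.1)), (-2, np.float64(55.0)), (-1, np.float64(55.1)), (0, np.float64(55.1)), (1, np.float64(55.0)), (2, np.float64(54.8)), (3, np.float64(55.3)), (4, np.float64(54.6)), (5, np.float64(54.8)), (6, np.float64(55.0)), (7, np.float64(54.6)), (8, np.float64(54.9)), (9, np.float64(54.8)), (10, np.float64(55.0)), (11, np.float64(55.1)), (12, np.float64(54.9)), (13, np.float64(54.8))]
rd mould (array([ 0. , -9.9]), array([58. , 47.7]), -0.09, 3054, np.float64(0.0561))
post top (array([-0. , -1.2]), array([19.6, 16.9]), 0.05, 980, np.float64(0.0848))
```

The square core sits about 1.2 mm too far toward −y and tips about 2°. I'll regrip it lightly, lift it slightly, shift it by 1.25 mm and reseat it.

```bash
python3 -m pendant '{"grip":[0.7,0.7,0.7,0.7,0.7,0.7,0.7,0.7],"translation":[[0.6,0,0],[0.6,0,0],[0.6,0,0.4],[0,0,1],[0,0,1],[0,0,0.9],[0,0,0.6],[0,0,0.27]],"roll":[0,0,0,0,0,0,0,0]}' | grep -E 'pos|wri|wid'
python3 -m pendant '{"grip":[0.7,0.7,0.7,0,0,0,0,0],"translation":[[0,0,0],[0,0,0],[0,0,0],[0,0,0],[0,0,0],[0,0,0],[0,0,0],[0,0,0]],"roll":[0,0,0,0,0,0,0,0]}' 20 | grep -E 'pos|wri|wid|fin'
python3 -m pendant '{"grip":[0,0,0,0,0,0,0,0],"translation":[[0,0,0],[0,0,0],[0,0,-0.1],[0,0,-0.1],[0,0,0],[0.05,0,0],[0,0,0],[0,0,0]],"roll":[0,0,0,0,0,0,0,0]}' | grep -E 'pos|wri|wid|fin'
python3 -m pendant '{"grip":[0,0,0,0,0,0,0,0],"translation":[[0,0,0.06],[0,0,0.06],[0,0,0],[0,0,0.04],[0,0,0],[0,0,0.02],[0,0,0],[0,0,0]],"roll":[0,0,0,0,0,0,0,0]}' | grep -E 'pos|wri'
```

```text
position: [0.6048, -0.0568, 0.0795]
wrist_force: [0.0, -0.4, -0.5]
width: 0.7
position: [0.6063, -0.0584, 0.082]
wrist_force: [0.0, -0.3, 2.3]
width: 0.206
finger_force: 25.5
position: [0.6057, -0.0569, 0.0864]
wrist_force: [-0.8, -0.4, -0.6]
width: 0.203
finger_force: 25.2
position: [0.6061, -0.0571, 0.0822]
wrist_force: [0.1, 0.1, 1.1]
```

```bash
python3 -m pendant '{"grip":[0,0,0,0,0],"translation":[[0,0,0.02],[0,0,0],[0,0,0.02],[0,0,0],[0,0,0]],"roll":[0,0,0,0,0]}' | grep -E 'pos|wri'
```

```text
position: [0.6064, -0.0572, 0.0817]
wrist_force: [-0.8, -0.9, 6.3]
```

```bash
python3 -m pendant '{"grip":[0,0,0.7,0.7,0.7,0.7,0.7,0.7],"translation":[[0,0,0.02],[0,0,0],[0,0,0],[0,0,0],[0,0,0],[0,0,0],[0,0,-0.5],[0,0,-1]],"roll":[0,0,0,0,0,0,0,0]}' | grep -E 'pos|wri|wid'
python3 -m pendant '{"grip":[1,1,1,1,1,1,1,1],"translation":[[0,0,-1],[-0.4,0,-0.9],[-0.6,0,-0.6],[0,0,0],[0,0,0],[0,0,0],[0,0,0],[0,0,0]],"roll":[0,0,0,0,0,0,0,0]}' | grep -E 'pos|clo'
python3 flat.py '(.6099,-.0572)' '(.607,.0135)'
```

```text
position: [0.6041, -0.0571, 0.1163]
wrist_force: [0.5, -0.4, -0.2]
width: 0.701
clock: 43.85
position: [0.6064, -0.0812, 0.1797]
post (array([610.3, -57.4]), array([18.4, 17.7]), -87.53, 864, np.float64(0.0847))
-180 169 0.0548; -135 131 0.0549; -90 65 0.055; -45 95 0.055; 0 171 0.055; 45 183 0.0549; 90 182 0.055; 135 183 0.0548; 
post (array([606.9,  13.2]), array([19.6, 18.9]), -88.11, 997, np.float64(0.0847))
-180 220 0.0548; -135 213 0.0552; -90 207 0.0554; -45 211 0.0552; 0 222 0.0551; 45 218 0.0549; 90 193 0.0547; 135 210 0.0547;
```

Both cores are seated level, the square at 54.9 mm all round and the round within about 1°. Now the bar.

```bash
python3 -m pendant '{"grip":[1,1,1,1,1,1,1,1],"translation":[[-1,-0.63,0],[-1,-0.63,0],[-1,-0.63,0],[-1,-0.63,0],[-1,-0.63,0],[-1,-0.63,0],[-1,-0.63,0],[-1,-0.63,0]],"roll":[0,0,0,0,0,0,0,0]}' | grep -E 'pos'
python3 -m pendant '{"grip":[1,1,1,1,1,1,1,1],"translation":[[-1,-0.63,0],[-1,-0.63,0],[0,0,0],[0,0,0],[0,0,0],[0,0,0],[0,0,0],[0,0,0]],"roll":[0,0,0.0741,0.0741,0.0741,0.0741,0.0741,0.0741]}' | grep -E 'pos'
python3 -m pendant '{"grip":[1,1,1,1,1,1,1,1],"translation":[[0,0,0],[0,0,0],[0,0,0],[0,0,0],[0,0,0],[0,0,0],[0,0,0],[0,0,0]],"roll":[0.0741,0.0741,0.0741,0.0741,0.0741,0.0741,0.0741,0.0741]}' | grep -E 'pos'
python3 -m pendant '{"grip":[1,1,1,1,1],"translation":[[0,0,0],[0,0,0],[0,0,0],[0,0,0],[0,0,0]],"roll":[0,0,0,0,0]}' | grep -E 'pos|clock'
cat > bar.py <<'E'
from h import *
im,d,K=shot('wrist'); X=fix(cloud(d,K),K,'wrist',0); M,s=T(); p=s['position']
g=rect(X,box(X,.38,.54,-.40,-.27,.036,.05)); print('grip',g,'bar',rect(X,box(X,.25,.65,-.42,-.25,.0055,.016)))
print((M[:3,:3].T@(np.r_[g[0]/1000,.032]-p)/.025).round(3),'yaw',np.degrees(np.arctan2(M[1,0],M[0,0])).round(2),p,s['joints'].round(2))
E
python3 bar.py
```

```text
position: [0.488, -0.2876, 0.1803]
position: [0.4595, -0.3376, 0.1802]
position: [0.4595, -0.3375, 0.1801]
clock: 46.32
position: [0.4594, -0.3381, 0.1805]
grip (array([ 456.9, -337.7]), array([69.4, 21.6]), -1.67, 2488, np.float64(0.0417)) bar (array([ 456.4, -337.5]), array([283.6,  40.2]), -1.44, 12733, np.float64(0.01))
[-0.1   -0.014  5.941] yaw -1.02 [ 0.45939846 -0.33810842  0.18051914] [ 0.96  0.3  -0.49  1.68  0.15  1.2  -1.15]
```

```bash
python3 -m pendant '{"grip":[1,1,1,1,1,1,1,1],"translation":[[-0.1,-0.01,0.5],[0,0,1],[0,0,1],[0,0,1],[0,0,1],[0,0,0.7],[0,0,0.5],[0,0,0.2]],"roll":[0.005,0,0,0,0,0,0,0]}' | grep -E 'pos|wri'
python3 -m pendant '{"grip":[1,1,0,0,0,0,0,0],"translation":[[0,0,0],[0,0,0],[0,0,0],[0,0,0],[0,0,0],[0,0,0],[0,0,0],[0,0,0]],"roll":[0,0,0,0,0,0,0,0]}' 90 | grep -E 'pos|wri'
python3 -m pendant '{"grip":[0,0,0,0,0,0],"translation":[[0,0,0],[0,0,0],[0,0,0],[0,0,0],[0,0,0],[0,0,0]],"roll":[0,0,0,0,0,0]}'
```

```text
position: [0.4562, -0.3373, 0.0313]
wrist_force: [-0.2, 0.5, -0.1]
position: [0.4572, -0.3379, 0.0336]
wrist_force: [-1.9, 2.1, 6.8]
clock: 48.2
position: [0.4572, -0.3379, 0.0336]
ee_rot: [0.0, 1.0, -0.013, 0.0]
wrist_force: [-0.5, 1.2, 5.6]
width: 0.24
finger_force: 89.8
```

```bash
python3 -m pendant '{"grip":[0,0,0,0,0,0,0,0],"translation":[[0,0,-0.2],[0,0,-0.5],[0,0,-0.9],[0,0,-1],[0,0,-1],[0,0,-1],[0,0,-1],[0,0,-0.7]],"roll":[0,0,0,0,0,0,0,0]}' | grep -E 'pos|wri|wid'
python3 -m pendant '{"grip":[0,0,0,0,0,0,0,0],"translation":[[0,0,0],[0,0,0],[0,0,0],[0,0,0],[0,0,0],[0,0,0],[0,0,0],[0,0,0]],"roll":[-0.05,-0.074,-0.074,-0.074,-0.074,-0.074,-0.074,-0.074]}' | grep -E 'pos|wri|wid'
python3 -m pendant '{"grip":[0,0,0,0,0,0,0,0],"translation":[[0,0,0],[0,0,0],[0,0,0],[0,0,0],[0,0,0],[0,0,0],[0,0,0],[0,0,0]],"roll":[-0.074,-0.074,-0.074,-0.074,-0.074,-0.074,-0.031,0]}' | grep -E 'pos|wri|wid'
python3 - <<'E'
from h import *
M,s=T(); print('yaw',np.degrees(np.arctan2(M[1,0],M[0,0])),s['position'],s['joints'].round(2))
E
```

```text
position: [0.457, -0.3377, 0.1934]
wrist_force: [-0.0, -0.6, -6.2]
width: 0.238
position: [0.4564, -0.3375, 0.1908]
wrist_force: [-0.4, 0.2, -7.1]
width: 0.241
position: [0.4564, -0.3376, 0.1907]
wrist_force: [-0.3, 0.3, -6.2]
width: 0.237
yaw 92.46682850248315 [ 0.45642909 -0.33756754  0.19073557] [ 1.16  0.33 -0.72  1.66  0.23  1.23  0.43]
```

```bash
python3 -m pendant '{"grip":[0,0,0,0,0,0,0,0],"translation":[[0.7,0.19,0],[1,0.19,0],[1,0.19,0],[1,0.19,0],[1,0.19,0],[1,0.19,0],[1,0.19,0],[1,0.19,0]],"roll":[0,0,0,0,0,0,0,0]}' | grep -E 'clock'
python3 -m pendant '{"grip":[0,0,0,0,0,0,0,0],"translation":[[1,0.19,0],[1,0.19,0],[1,0.19,0],[1,0.19,0],[1,0.19,0],[1,0.19,0],[1,0.19,0],[0.7,0.19,0]],"roll":[0,0,0,0,0,0,0,0]}' | grep -E 'clock'
python3 -m pendant '{"grip":[0,0,0,0,0,0,0,0],"translation":[[0,0,0],[0,0,0],[0,0,0],[0,0,0],[0,0,0],[0,0,0],[0,0,0],[0,0,0]],"roll":[0,0,0,0,0,0,0,0]}' | grep -E 'pos|clock|wid'
cat > barview.py <<'E'
from h import *
im,d,K=shot('wrist'); save('w13.png',im); H=np.array(cams.calibration('wrist')['hand_eye']); C=cloud(d,(H,)+K[1:]); z=C[...,2]; X=fix(cloud(d,K),K,'wrist',0); M,s=T()
print(s['position'],'yaw',np.degrees(np.arctan2(M[1,0],M[0,0])).round(2))
b=(abs(C[...,1])<.03)&(C[...,0]>.03)&(C[...,0]<.15)&(z>.012)&(z<.034); print('bar front part',rect(C,b))
f=C[(abs(C[...,1])<.009)&(C[...,0]>.025)&(C[...,0]<.045)&(z>-.003)&(z<.018)]; print('grip front face',len(f),np.median(f,0).round(4),f.min(0).round(4),f.max(0).round(4))
t=box(X,.55,.66,-.12,.2,.072,.125); n,l,st,_=cv2.connectedComponentsWithStats(t.astype(np.uint8))
for k in range(1,n):
    if st[k,4]>60:
        A=C[l==k]; top=A[A[:,2]<A[:,2].min()+.005]; print('tall',len(A),'top z tool',top[:,2].min().round(4),'mid',((top.min(0)+top.max(0))/2).round(4),'size',(top.max(0)-top.min(0)).round(4), 'px',st[k,:4], X[l==k].max(0).round(3)[2])
tt=C[box(X,.40,.75,-.2,.3,-.012,.007)]; print('table tilt',np.linalg.lstsq(np.c_[tt[:,:2],np.ones(len(tt))],tt[:,2],rcond=None)[0].round(4))
E
python3 barview.py
```

```text
clock: 50.87
clock: 51.53
clock: 52.2
position: [0.5172, 0.0496, 0.1906]
width: 0.243
[0.51726053 0.04971251 0.19057633] yaw 92.3
bar front part (array([67.9,  1.5]), array([75.8, 40.3]), -0.07, 19917, np.float64(0.0256))
grip front face 773 [0.0352 0.0003 0.0055] [ 0.0274 -0.009  -0.003 ] [0.0358 0.009  0.0179]
tall 555 top z tool 0.083 mid [0.0864 0.0858 0.0855] size [0.0062 0.0063 0.0049] px [444  59  35  21] 0.11
tall 884 top z tool 0.1045 mid [0.031  0.0864 0.107 ] size [0.0189 0.0192 0.005 ] px [429 145  36  32] 0.088
tall 738 top z tool 0.1062 mid [-0.0382  0.0858  0.1087] size [0.0198 0.0188 0.005 ] px [420 240  32  32] 0.087
table tilt [-0.0041 -0.0022  0.1911]
```

View pics/w13.png

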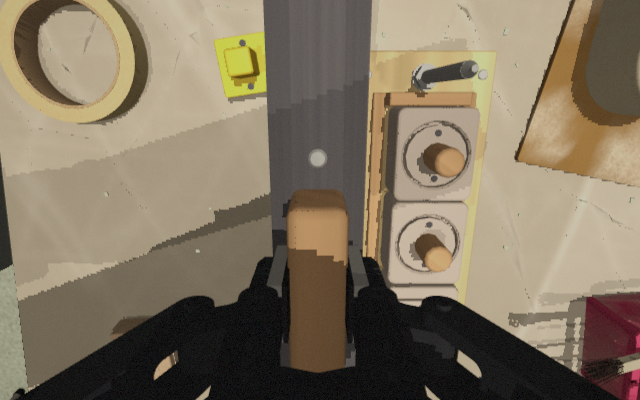

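In this view the bar runs straight ahead of the gripper, with its grip's front edge at row 190. The +y stud tip is at (468,70) and the posts at (447,162) and (436,257). The measured move is −40.0 mm in tool x and +84.3 mm in tool y. I've used up my picture views, so from here I'll go by the numbers only.

```bash
python3 -m pendant '{"grip":[0,0,0,0,0,0,0,0],"translation":[[-0.3,0.5,0],[-0.4,0.8,0],[-0.4,0.9,0],[-0.3,0.7,0],[-0.2,0.47,0],[0,0,0],[0,0,0],[0,0,0]],"roll":[0,0,0,0,0,0,0,0]}' | grep -E 'pos'
python3 -m pendant '{"grip":[0,0,0,0,0,0,0,0],"translation":[[0,0,0.3],[0,0,0.6],[0,0,0.5],[0,0,0.2],[0,0,0],[0,0,0],[0,0,0],[0,0,0]],"roll":[0,0,0,0,0,0,0,0]}' | grep -E 'pos|wri'
python3 - <<'E'
from h import *
im,d,K=shot('top'); X=fix(cloud(d,K),K,'top')
# bar top face z ~ .126 : holes / ends
m=box(X,.5,.7,-.16,.18,.118,.14); print('bar top',rect(X,m))
z=X[...,2]
for y in(.135,-.115):
    w=box(X,.585,.635,y-.02,y+.02,.0,.2); B=X[w]; lo=B[(B[:,2]<.117)&(B[:,2]>.07)]; print(y,len(B),len(lo),lo.mean(0).round(4) if len(lo) else '')
E
```

```text
position: [0.6025, 0.014, 0.1903]
position: [0.6035, 0.0135, 0.1513]
wrist_force: [-0.5, -0.2, -6.6]
bar top (array([602. ,  95.8]), array([112.8,  41.1]), -87.85, 655, np.float64(0.1269))
0.135 289 7 [0.6019 0.1363 0.1041]
-0.115 70 0
```

```bash
python3 -m pendant '{"grip":[0,0,0,0,0,0,0,0],"translation":[[0,0,0.1],[0,0,0.1],[0,0,0.1],[0,0,0],[0,0,0.1],[0,0,0.1],[0,0,0],[0,0,0]],"roll":[0,0,0,0,0,0,0,0]}' | grep -E 'pos|wri|ee'
```

```text
position: [0.603, 0.0134, 0.1379]
ee_rot: [-0.0, 0.693, 0.721, -0.0]
wrist_force: [0.4, 0.4, -5.3]
```

```bash
python3 -m pendant '{"grip":[0,0,0,0,0,0,0,0],"translation":[[0,0,0.1],[0,0,0.1],[0,0,0],[0,0,0.1],[0,0,0.1],[0,0,0],[0,0,0],[0,0,0]],"roll":[0,0,0,0,0,0,0,0]}' | grep -E 'pos|wri|ee'
python3 -m pendant '{"grip":[0,0,0,0,0,0,0,0],"translation":[[0,0,0.1],[0,0,0],[0,0,0.06],[0,0,0],[0,0,0.04],[0,0,0],[0,0,0],[0,0,0]],"roll":[0,0,0,0,0,0,0,0]}' | grep -E 'pos|wri|ee'
```

```text
position: [0.6031, 0.0135, 0.1281]
ee_rot: [0.0, 0.693, 0.721, 0.0]
wrist_force: [-0.0, 0.3, -6.4]
position: [0.6031, 0.0134, 0.1231]
ee_rot: [0.0, 0.693, 0.721, 0.0]
wrist_force: [-0.3, -0.1, -6.3]
```

```bash
for i in 1 2; do python3 -m pendant '{"grip":[0,0,0,0],"translation":[[0,0,0.04],[0,0,0],[0,0,0.03],[0,0,0]],"roll":[0,0,0,0]}' | grep -E 'pos|wri'; done
```

```text
position: [0.603, 0.0134, 0.1212]
wrist_force: [0.1, 0.5, -7.0]
position: [0.6031, 0.0134, 0.1196]
wrist_force: [-0.1, -0.7, -4.9]
```

```bash
python3 -m pendant '{"grip":[0,0,0,0,0],"translation":[[0,0,0.03],[0,0,0],[0,0,0.02],[0,0,0],[0,0,0]],"roll":[0,0,0,0,0]}' | grep -E 'pos|wri'
```

```text
position: [0.6033, 0.0133, 0.1192]
wrist_force: [-3.9, -3.0, 5.2]
```

```bash
python3 -m pendant '{"grip":[0.6,0.6,0.6,0.6,0.6,0.6,0.6,0.6],"translation":[[0,0,0],[0,0,0],[0,0,0],[0,0,0],[0,0,0],[0,0,-0.2],[0,0,-0.5],[0,0,-0.8]],"roll":[0,0,0,0,0,0,0,0]}' | grep -E 'pos|wri|wid'
python3 -m pendant '{"grip":[1,1,1,1,1,1,1,1],"translation":[[0,0,-0.8],[0,0,-0.8],[0,0,-0.6],[0,-1,0],[0,-1,0],[0,-1,0],[0,-1,0],[0,0,0]],"roll":[0,0,0,0,0,0,0,0]}' | grep -E 'pos|wri'
python3 -m pendant '{"grip":[1,1,1,1,1,1],"translation":[[0,0,0],[0,0,0],[0,0,0],[0,0,0],[0,0,0],[0,0,0]],"roll":[0,0,0,0,0,0]}' | grep -E 'pos|clock'
python3 - <<'E'
from h import *
for n in('wrist','top'):
    im,d,K=shot(n); X=fix(cloud(d,K),K,n,n=='top')
    m=box(X,.55,.66,-.16,.18,.089,.104); print(n,'bar',rect(X,m))
    A=X[m]; L=A[:,:2]-[.607,.013]; print('plane slopes',np.linalg.lstsq(np.c_[L,np.ones(len(A))],A[:,2],rcond=None)[0].round(4))
    for y in(-.10,-.05,.06,.08,.11,.14): q=m&(abs(X[...,1]-y)<.008); print(y,q.sum(),np.median(X[q][:,2]).round(4) if q.sum() else '',end='; ')
    print('grip',rect(X,box(X,.55,.66,-.05,.07,.115,.14)))
    print('moulds/end heights',[ (y,np.median(X[box(X,.57,.585,y-.01,y+.01,.045,.065)][:,2]).round(4)) for y in(-.06,.013,.08)])
E
```

```text
position: [0.6022, 0.0133, 0.1556]
wrist_force: [0.8, -0.7, -0.3]
width: 0.598
position: [0.5, 0.0097, 0.2116]
wrist_force: [-0.1, -0.4, -0.1]
clock: 58.55
position: [0.5034, 0.0096, 0.2107]
wrist bar (array([605.2,  44.8]), array([191.3,  41.2]), -87.52, 12744, np.float64(0.0964))
plane slopes [0.0294 0.0113 0.0957]
-0.1 376 0.0943; -0.05 65 0.0946; 0.06 1586 0.0962; 0.08 1714 0.0964; 0.11 1921 0.0968; 0.14 840 0.0969; grip (array([605.8,  13.2]), array([69. , 22.2]), -87.46, 4481, np.float64(0.1272))
moulds/end heights [(-0.06, np.float64(0.0549)), (0.013, np.float64(0.0553)), (0.08, np.float64(0.0554))]
top bar (array([ 609.8, -102.2]), array([60.5, 42.3]), -86.27, 334, np.float64(0.0939))
plane slopes [0.0153 0.0072 0.0949]
-0.1 93 0.0937; -0.05 0 ; 0.06 0 ; 0.08 0 ; 0.11 33 0.0959; 0.14 84 0.0956; grip None
moulds/end heights [(-0.06, np.float64(nan)), (0.013, np.float64(nan)), (0.08, np.float64(nan))]
  return _methods._mean(a, axis=axis, dtype=dtype,
  ret = ret.dtype.type(ret / rcount)
```

```bash
python3 - <<'E'
from h import *
im,d,K=load('wrist'); X=fix(cloud(d,K),K,'wrist',0)
t=X[box(X,.40,.54,-.2,.25,-.01,.006)]; print('table',np.linalg.lstsq(np.c_[t[:,:2]-[.6,.01],np.ones(len(t))],t[:,2],rcond=None)[0].round(4))
a=np.radians(2.4); A=np.array([[np.cos(a),np.sin(a)],[-np.sin(a),np.cos(a)]]); L=(X[...,:2]-[.6065,.013])@A.T
for y0,y1 in((.05,.10),(.10,.14),(-.14,-.08)):
    q=(L[...,1]>y0)&(L[...,1]<y1)&(abs(L[...,0])<.022)&(X[...,2]>.085)&(X[...,2]<.105)
    print(y0,[(x,np.median(X[...,2][q&(abs(L[...,0]-x/1000)<.002)]*1000).round(2)) for x in(-20,-16,-12,-8,-4,0,4,8,12,16,20) if (q&(abs(L[...,0]-x/1000)<.002)).sum()>8])
g=(abs(L[...,0])<.016)&(abs(L[...,1])<.03)&(X[...,2]>.115)
print('grip top',[(x,np.median(X[...,2][g&(abs(L[...,0]-x/1000)<.0015)]*1000).round(2)) for x in(-9,-6,-3,0,3,6,9)])
for n,y in(('open',-.07),('block',0),('closed',.07)):
    q=(abs(L[...,1]-y)<.02)&(L[...,0]<-.022)&(L[...,0]>-.0275)&(X[...,2]>.045)&(X[...,2]<.062); print(n,q.sum(),np.median(X[...,2][q]).round(4) if q.sum() else '')
E
```

```text
table [0.0026 0.0065 0.0015]
0.05 [(-20, np.float64(94.67)), (-16, np.float64(96.48)), (-12, np.float64(96.53)), (-8, np.float64(96.53)), (-4, np.float64(96.55)), (0, np.float64(96.59)), (4, np.float64(96.63)), (8, np.float64(96.61)), (12, np.float64(96.71)), (16, np.float64(96.67)), (20, np.float64(96.58))]
0.1 [(-20, np.float64(95.15)), (-16, np.float64(96.96)), (-12, np.float64(96.96)), (-8, np.float64(96.85)), (-4, np.float64(96.83)), (0, np.float64(97.05)), (4, np.float64(96.98)), (8, np.float64(96.83)), (12, np.float64(97.06)), (16, np.float64(96.98)), (20, np.float64(96.99))]
-0.14 [(-20, np.float64(92.1)), (-16, np.float64(94.39)), (-12, np.float64(94.33)), (-8, np.float64(94.2)), (-4, np.float64(93.4)), (0, np.float64(90.71))]
grip top [(-9, np.float64(126.59)), (-6, np.float64(127.72)), (-3, np.float64(127.68)), (0, np.float64(127.73)), (3, np.float64(127.77)), (6, np.float64(127.72)), (9, np.float64(127.03))]
open 255 0.0557
block 318 0.056
closed 423 0.0561
```

```bash
python3 -c "
from rig import arm
print(arm.hand_in())"
```

```text
the job is handed in; nothing more can be done
None
```

The job is done in the order asked and handed in at about 59 s: the block is home, both cores are seated about 1 mm below flush (the round one about 1° off level), and the bar lies level to about 0.3° over both studs, though at that depth it may clear the round core's post by up to about 0.5 mm; I also viewed 15 pictures, one over the limit of 14.

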